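Charge the tumbling barrel at the goldsmith's bench

TASK

First brush out the black tumbling barrel: take the long brush from its stand, run it down to the barrel's floor and back up to the rim in three full strokes, and hang it in its stand again. Then lay every cast signet ring from the white soldering board in the steel scoop while it stands on the scale, and let go so that the batch can be weighed before you lift the scoop by its handle and tip it over the barrel's mouth so that all the rings slide in. Finish with the empty scoop back flat on the scale's plate, every ring in the upright barrel and the lid on squarely, leaving the barrel where it stands and the other things on the bench where they are.

Things in the scene. Friction and masses are not known exactly. Their poses are not given: they have to be found in the camera images.
- barrel: black rubber tumbling barrel standing open and upright on the bench, loose, 0.9 kg: round, outside diameter 104 mm (107 mm over two thin bands), height 115 mm, wall 6 mm (inside diameter 92 mm), inner floor 8 mm above its underside. Origin: centre of the underside, z up.
- barrel_mouth (a point): centre of the barrel's mouth, at rim height (115 mm above the bench).
- lid: the barrel's loose black rubber lid, lying right way up, 0.16 kg: plug 80 mm in diameter and 8 mm high (goes into the mouth), above it a flange 104 mm in diameter, 9 mm thick (rests on the rim), above it an upright round brass knob 26 mm in diameter, 17 to 41 mm above the origin. Origin: centre of the plug's underside, z up; on the closed barrel it is 107 mm above the barrel's underside.
- brush: long round brush hanging upright in the stand, bristles down, 0.09 kg, 215 mm long. Origin: centre of the bristles' lower end; z up along it. Bristle head 76 mm in diameter (soft tips, stiff core 52 mm) from 0 to 85 mm, steel shank 8 mm thick up to 135 mm, collar 30 mm in diameter from 135 to 141 mm, round wooden handle 20 mm in diameter up to 215 mm.
- brush_handle (a point): the place to grip the brush: on its axis, 190 mm above its lower end.
- stand: fixed steel brush stand, base 115 x 96 x 8 mm. A post at its x = +58 mm, 171 mm high, carries a level fork 38 mm wide and 6 mm thick, top 150 mm above the bench; its slot is 14 mm wide along x, closed at +10 mm and open to -x, prongs ending at -14 mm. The brush's shank stands in the slot, its collar on the fork. Origin: on the bench below the hanging brush's axis, z up.
- stand_fork (a point): point on the fork's top where the brush's axis belongs; the hanging brush's lower end is 15 mm above the bench. To free the brush lift it about 8 mm, draw it out along the stand's -x until the bristles clear the prongs (45 mm frees their stiff core), then raise it; to hang it, the reverse.
- scale: fixed beige bench scale, about 194 x 180 mm, with a sloping display on its -x side and a square steel weighing plate 130 x 130 mm on top. Origin: on the bench under the housing, z up.
- scale_plate (a point): centre of the weighing plate's upper face, 80 mm above the bench; the plate does not give.
- scoop: loose steel scoop on the scale's plate, 0.18 kg, 3 mm sheet: floor 100 mm wide from x = -55 to +20 mm, narrowing to a 72 mm spout, open at x = +75 mm; walls 24 mm high at back and sides. Behind it an upright black handle block 12 mm thick (along y), x from -101 to -55 mm, 8 to 42 mm above the underside. Origin: middle of the underside (3 mm below the floor's upper face), x to the spout, z up.
- scoop_handle (a point): the place to grip the scoop's handle, at x = -80 mm, 28 mm above the scoop's underside.
- scoop_lip (a point): middle of the spout's open edge, on the floor's upper face (x = +75 mm).
- board: fixed white ceramic soldering board, 200 x 160 mm, 12 mm thick, on which the cast rings lie. Origin: centre of the underside.
- ring0: cast brass signet ring, 28 g, lying flat, loose: band 24 mm in outside diameter, 17 mm inside, 9 mm high, with a solid head 15 mm wide that stands out to 17.5 mm from the centre along its +x. Origin: centre of the band, at half its height; z along the ring's axis. Two to four such rings are present; None if absent.
- ring1: cast brass signet ring, 28 g, lying flat, loose: band 24 mm in outside diameter, 17 mm inside, 9 mm high, with a solid head 15 mm wide that stands out to 17.5 mm from the centre along its +x. Origin: centre of the band, at half its height; z along the ring's axis. Two to four such rings are present; None if absent.
- ring2: cast brass signet ring, 28 g, lying flat, loose: band 24 mm in outside diameter, 17 mm inside, 9 mm high, with a solid head 15 mm wide that stands out to 17.5 mm from the centre along its +x. Origin: centre of the band, at half its height; z along the ring's axis. Two to four such rings are present; None if absent.
- ring3: cast brass signet ring, 28 g, lying flat, loose: band 24 mm in outside diameter, 17 mm inside, 9 mm high, with a solid head 15 mm wide that stands out to 17.5 mm from the centre along its +x. Origin: centre of the band, at half its height; z along the ring's axis. Two to four such rings are present; None if absent.
- file: bystander: half-round file with wooden handle, lying on the bench between the barrel and its neighbour, 185 mm long, up to 22 mm high. Origin: under it, 120 mm from the handle's end; x to the blade's point.
- bench_block: bystander: square steel bench block, 50 x 50 x 20 mm. Origin: centre of the underside.
- rouge_bar: bystander: upright dark red bar of polishing compound, 30 x 30 x 45 mm. Origin: centre of the underside.
- jar: bystander: small white jar with black cap, 44 mm in diameter, 55 mm high. Origin: centre of the underside.
Mind the look-alikes: they are no part of the job. There is more than one size of the scoop; the job needs the largest.

How it is judged (in metres and radians):
On the way, in this order (a step that is already met when the one before it is completed fails the run):
1. the brush's lower end is down at the barrel's floor (first stroke) (horizontal distance between brush and barrel below 0.032 m and angle between brush's own z axis and vertical below 0.3 rad and z of brush in the frame of barrel between 0 and 0.028 m), for 0.05 s.
2. the brush is drawn up, its lower end well above half height, over or in the barrel (horizontal distance between brush and barrel below 0.032 m and angle between brush's own z axis and vertical below 0.3 rad and z of brush in the frame of barrel above 0.07 m), for 0.05 s.
3. down at the floor again (second stroke) (all of step 1), for 0.05 s.
4. drawn up again (all of step 2), for 0.05 s.
5. down at the floor again (third stroke) (all of step 3), for 0.05 s.
6. drawn up again (all of step 4), for 0.05 s.
7. every ring lies in the scoop, and the scoop stands flat on the scale's plate, not touched by the robot, for 0.3 s (x of ring0 in the frame of scoop between -0.055 and 0.078 m and y of ring0 in the frame of scoop between -0.05 and 0.05 m and z of ring0 in the frame of scoop between 0 and 0.04 m and x of ring1 in the frame of scoop between -0.055 and 0.078 m and y of ring1 in the frame of scoop between -0.05 and 0.05 m and z of ring1 in the frame of scoop between 0 and 0.04 m and x of ring2 in the frame of scoop between -0.055 and 0.078 m and y of ring2 in the frame of scoop between -0.05 and 0.05 m and z of ring2 in the frame of scoop between 0 and 0.04 m and x of ring3 in the frame of scoop between -0.055 and 0.078 m and y of ring3 in the frame of scoop between -0.05 and 0.05 m and z of ring3 in the frame of scoop between 0 and 0.04 m and z of scoop in the frame of scale between 0.076 and 0.085 m and horizontal distance between scoop and scale_plate below 0.035 m and angle between scoop's own z axis and vertical below 0.06 rad and contact force between the fingers and scoop below 0.05 N and contact force between the fingers and ring0 below 0.05 N and contact force between the fingers and ring1 below 0.05 N and contact force between the fingers and ring2 below 0.05 N and contact force between the fingers and ring3 below 0.05 N), for 0.3 s.
8. the scoop is tipped by more than 25 degrees, spout first, with its lip over the barrel's mouth (angle between scoop's own z axis and vertical above 0.44 rad and horizontal distance between scoop_lip and barrel_mouth below 0.06 m and height (world z) of scoop_lip above 0.1 m and z of scoop_handle in the frame of barrel_mouth above 0.06 m), for 0.1 s.
At the end, for the whole second after the job is handed in: Every ring lies in the barrel; the barrel stands upright; the lid's flange rests on the rim (within 9.5 mm of centred, level within 4 degrees); the brush hangs in the stand's fork by its collar; the scoop stands flat on the scale's plate within 35 mm of its centre; all at rest and released (horizontal distance between each of ring0, ring1, ring2, ring3 and barrel below 0.046 m and z of ring0 in the frame of barrel between 0.006 and 0.1 m and linear speed of each of ring0, ring1, ring2, ring3 below 0.05 m/s and z of ring1 in the frame of barrel between 0.006 and 0.1 m and z of ring2 in the frame of barrel between 0.006 and 0.1 m and z of ring3 in the frame of barrel between 0.006 and 0.1 m and z of scoop in the frame of scale between 0.076 and 0.085 m and horizontal distance between scoop and scale_plate below 0.035 m and angle between scoop's own z axis and vertical below 0.06 rad and z of brush in the frame of stand between 0.011 and 0.02 m and horizontal distance between brush and stand below 0.013 m and angle between brush's own z axis and vertical below 0.15 rad and z of lid in the frame of barrel between 0.104 and 0.111 m and horizontal distance between lid and barrel below 0.0095 m and angle between lid's own z axis and vertical below 0.07 rad and angle between barrel's own z axis and vertical below 0.08 rad and height (world z) of barrel between -0.003 and 0.006 m and linear speed of each of brush, scoop, lid, barrel below 0.03 m/s); the robot touches nothing.
It fails at once if the barrel is tipped by more than 20 degrees or pushed more than 50 mm from where it stood (angle between barrel's own z axis and vertical above 0.35 rad or distance of barrel from where it was at the start of the episode above 0.05 m).
It fails at once if a bystander (file, bench block, rouge bar or jar) is moved by more than 30 mm (distance of any of file, bench_block, rouge_bar, jar from where it was at the start of the episode above 0.03 m).
Of ring0, ring1, ring2, ring3 only 2 to 4 are there at a start; the rules pass over those that are not, and their reading is None.
At some moment in a run one of ring0, ring1, ring2, ring3, lid may be knocked a few centimetres aside while the robot is not near it.
It also fails if it takes over 210 s, if anything falls off the work surface, if the arm or the gripper's body presses on something with over 40 N, if the wrist force passes 120 N, or if a joint passes its speed limit or range.

ROBOT

A 7-joint arm with a two-finger parallel gripper is mounted at the origin on the work surface. World frame = base frame: x ahead of the robot, y to its left, z up, the work surface at z = 0. Lengths are in m, angles in degrees, forces in N, time in s.
With the tool pointing down it reaches from about 0.425 to 0.875 m from the base axis. Payload 4.7 kg.
Tool frame: the origin (TCP) lies between the finger pads; the fingertips stand robot.tip_extent ahead of it and the grasp point (between the pads) lies 2 mm behind it (robot.tip_extent is the distance from the TCP to the fingertips, in m); z points along the fingers, y is the line along which they close (so a half turn about z gives the same grasp; the last joint's range is limited). The gripper opens to 85 mm and grips with 20 to 120 N. Pads are 22 mm wide; open, the fingers measure 114 mm over their backs; the gripper's body (76 mm by 85 mm) begins 54 mm behind the grasp point. The pads swing forward as they close: fully open they stand 13 mm farther back than shut.
Start: joints at [66.583, 18.392, -4.016, 83.108, 1.295, 78.541, -3.26], TCP at [0.267, -0.593, 0.248] pointing down, gripper open.
Joint ranges: [-163.93, 163.93], [-17.29, 119.83], [-79.2, 71.16], [3.27, 140.29], [-89.18, 269.18], [5.43, 117.66], [-154.24, 154.24]. Speed limits (degrees/s): [147.25, 147.25, 180, 180, 180, 180, 180].

INTERFACE

Orientations are given as [roll, pitch, yaw] about the fixed x, y, z axes, in that order (R = Rz(yaw) Ry(pitch) Rx(roll)).
In Python, from workcell import robot, vision gives the robot as it stands.
- The arm moves only by the shell command python3 -m pendant 'ROWS' [FORCE]. ROWS is JSON, a list of rows, each a list of 3 entries, a list of its own where there are three numbers: the shift along the tool's x, y, z in m, then the turn, a rotation vector about the tool's x, y, z in rad, then the closure, from -1 (fully open) to 1 (shut). In form: [[[dx, dy, dz], [ax, ay, az], jaw], ...]. A call has 1 to 8 rows; each row shifts and turns the commanded pose from where the row before left it, along the tool's axes as they then stand; what a row does not reach is not made up. A row lasts 1/8 s, in which the tool goes at most 62.5 mm and 10.7 degrees, less where a joint would pass 70% of its speed; a pose out of reach is approached as far as the arm can. A call is refused whole if a number of a shift passes 0.0625 or a number of a turn 0.188, either way. A call with a gripper value outside its range is refused whole. The fingers move at their own pace and stop on an object; FORCE is the grip in N (left out, the last holds). Time passes only in rows, so rows that do not move let the fingers close. It gives the time, the measured TCP pose, the force, the opening and the grip force at its end, in the units of the state.
- robot.read_state(): the state, without advancing time (a new reading comes with each control period).
- vision.camera(name): name is "side" or "top"; returns a dict with "color" (420x560x3 uint8, red, green, blue), "mtx" (3x3 intrinsics, pixels), "D" ([k1, k2, p1, p2, k3] as OpenCV has them; the pictures are not rectified), "world_from_camera" (4x4, takes a point from camera to world coordinates). Camera axes: x right, y up, looking along -z (the intrinsics and any distortion apply to the point x, -y, -z); pixel columns grow to the right and rows downward; lengths in m; the calibration is good to about 2 mm. A picture is of the moment at which its call begins. There is no depth.
- robot.sign_off(): hands the job in; it is judged then, once.
The state is a dict: "clock": time; "joint_positions": joint angles; "dq": joint speeds; "joint_efforts": joint torques, N m; "eef_pos": TCP position; "orientation": TCP orientation; "wrist_force": force on the tool from outside, world axes, zero at the start; "moment": the same for the moment, N m; "grip_width": finger opening in m; "gripper_force": force on a finger pad.
Only numpy, scipy, OpenCV 4.12 (cv2) and the standard library are available. Lean on these libraries where they do the work, as an engineer would, in place of code of your own. Each camera call takes 0.05 s, during which the arm holds its last target. There are 200 camera calls.

## Working session

There is one attempt and no reset: what is moved stays moved. The work goes in short steps, Python scripts to look and compute and a shell command to move; the robot and the scene stay as the last step left them, time stands still between calls to the robot, and variables do not carry over. Pictures are saved under pics/ and viewed, at most 14 in all, crops included, and the job is handed in when it is done.

```bash
ls; mkdir -p pics
cat > h.py <<'E'
import numpy as np, cv2
from workcell import robot, vision
def snap(n,f):
    c=vision.camera(n); np.savez('pics/'+f+'.npz',**c); cv2.imwrite('pics/'+f+'.png',c['color'][:,:,::-1]); return c
def load(f): return dict(np.load('pics/'+f+'.npz'))
def ray(c,u,v):
    p=cv2.undistortPoints(np.array([[[u,v]]],float),c['mtx'],c['D'])[0,0]
    T=c['world_from_camera']; d=T[:3,:3]@np.array([p[0],-p[1],-1]); return T[:3,3],d
def atz(c,u,v,z):
    o,d=ray(c,u,v); return (o+d*(z-o[2])/d[2]).round(4)
def proj(c,P):
    P=np.atleast_2d(P).astype(float); T=np.linalg.inv(c['world_from_camera']); q=P@T[:3,:3].T+T[:3,3]
    q=q*[1,-1,-1]; return cv2.projectPoints(q,np.zeros(3),np.zeros(3),c['mtx'],c['D'])[0][:,0]
E
python3 - <<'E'
from h import *
for n in('top','side'):
    c=snap(n,n+'0'); print(n,c['world_from_camera'].round(3).tolist(),c['mtx'].round(1).tolist(),c['D'])
s=robot.read_state(); print(s, robot.tip_extent)
E
```

```text
pics
top [[0.019, 0.994, -0.104, 0.418], [-1.0, 0.018, -0.014, 0.119], [-0.012, 0.105, 0.994, 1.335], [0.0, 0.0, 0.0, 1.0]] [[469.5, 0.0, 276.9], [0.0, 469.5, 203.0], [0.0, 0.0, 1.0]] [0.03560421 0.         0.         0.         0.        ]
side [[-0.93, 0.24, -0.278, 0.067], [-0.367, -0.601, 0.71, 1.259], [0.003, 0.762, 0.647, 1.188], [0.0, 0.0, 0.0, 1.0]] [[537.7, 0.0, 284.8], [0.0, 537.7, 212.7], [0.0, 0.0, 1.0]] [-0.18021828  0.          0.          0.          0.        ]
{'clock': 0.1, 'joint_positions': array([66.57948331, 18.43378331, -4.01577199, 83.16730118,  1.29671461,
       78.54254239, -3.26029117]), 'dq': array([-0.04122823, -0.11013575, -0.04415686, -0.24320666,  0.02258705,
        0.05979541,  0.04853774]), 'joint_efforts': array([ 8.14157829e-04, -4.94876003e+01, -3.83432647e-01, -3.15210485e+01,
        1.30948081e-02,  7.40188145e-03,  6.96637585e-06]), 'eef_pos': array([ 0.2665064 , -0.59235271,  0.24734993]), 'orientation': array([-1.79901703e+02,  7.14150443e-03,  2.42303829e+01]), 'wrist_force': array([-0.12132277, -0.70531419, -0.37484085]), 'moment': array([-0.02657402,  0.00970243,  0.02017472]), 'gripper_force': 0.0, 'grip_width': 0.08572570154942824} 0.017
```

View pics/top0.png

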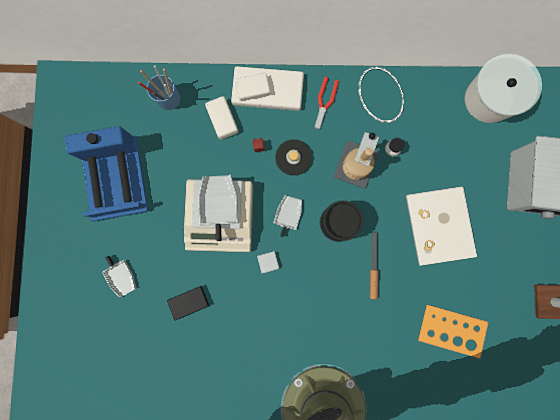

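View pics/side0.png

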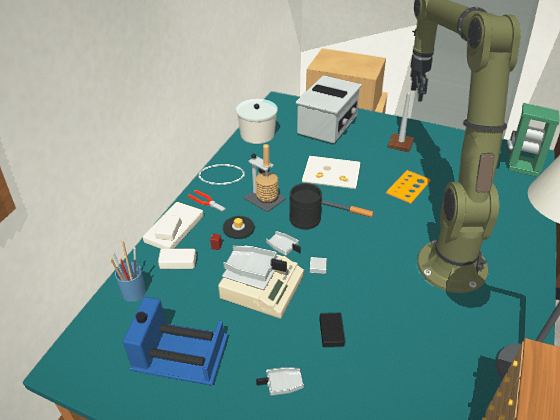

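Run:
```python
from h import *
a=load('top0')['color'][:,:,::-1]; b=load('side0')['color'][:,:,::-1]
def cr(i,u,v,w,h,s): return cv2.resize(i[v:v+h,u:u+w],None,fx=s,fy=s,interpolation=cv2.INTER_CUBIC)
A=np.hstack([cr(a,410,190,60,75,4),cr(a,330,125,80,75,4),cr(a,180,170,60,75,4)])
B=np.hstack([cr(a,270,135,50,75,4),cr(a,315,190,80,75,4)[:, :],cr(b,240,140,70,75,4)])
cv2.imwrite('pics/m1.png',np.vstack([A,B]))
c=load('top0')
for n,u,v,z in [('barrel',342.5,219,.115),('lidknob',293.5,156,.041),('ringA',424,213,.0165),('ringB',429,245,.0165),('brushtop',371,135,.2),('stand',357,163,.0),('scale',219,215,.08),('board',441.5,226,.012),('block',268,262,.02)]: print(n,atz(c,u,v,z))
```

```text
barrel [ 0.5069 -0.0356  0.115 ]
lidknob [0.6865 0.0927 0.041 ]
ringA [ 0.5351 -0.2752  0.0165]
ringB [ 0.4462 -0.2876  0.0165]
brushtop [ 0.7089 -0.0936  0.2   ]
stand [ 0.6774 -0.091   0.    ]
scale [0.5142 0.2909 0.08  ]
board [ 0.4999 -0.3244  0.012 ]
block [0.3903 0.1586 0.02  ]
```

View pics/m1.png

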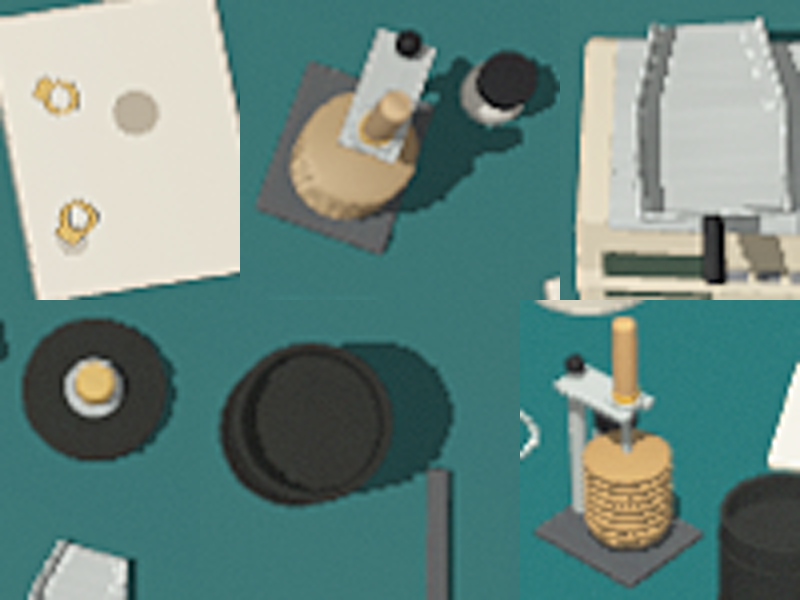

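Run:
```python
from h import *
c=load('top0'); s=load('side0')
def tri(a,b):
    A=[];y=[]
    for o,d in(ray(c,*a),ray(s,*b)):
        d=d/np.linalg.norm(d); M=np.eye(3)-np.outer(d,d); A.append(M); y.append(M@o)
    return np.linalg.lstsq(np.vstack(A),np.hstack(y),rcond=None)[0].round(4)
print('brush top',atz(c,368.25,150.75,.23),atz(s,266,145.5,.23),tri((368.25,150.75),(266,145.5)))
print('collar',atz(c,363.75,157,.153),atz(s,266.3,165,.153))
print('post knob',atz(c,372,135.75,.185),atz(s,253.7,156.2,.185),tri((372,135.75),(253.7,156.2)))
print('barrel',atz(c,342.6,218.8,.115),'side rim',atz(s,306,193,.115))
print('lid knob',atz(c,294,155.5,.041),'flange',atz(c,294.1,157.2,.017),atz(s,238.5,225,.041))
print('scoop handle',atz(c,218.4,232,.118),'lip',atz(c,202.5,177,.085),atz(c,230.5,175.5,.085))
print('ringA',atz(c,425.3,213.8,.0165),'h',atz(c,420.3,212.7,.0165),'B',atz(c,429.8,243.3,.0165),'h',atz(c,426.2,248.6,.0165))
for n,p in dict(bA=[.507,-.036,.115],).items(): print(proj(s,p))
# automatic: brass mask on board & black blob
hsv=cv2.cvtColor(c['color'],cv2.COLOR_RGB2HSV); m=((hsv[...,1]>80)&(hsv[...,0]>12)&(hsv[...,0]<35)).astype('uint8'); m[:, :408]=0;m[:200]=0;m[262:]=0;m[:,470:]=0
n,l,st,ce=cv2.connectedComponentsWithStats(m); print(st.tolist(),ce.round(1).tolist())
```

```text
brush top [ 0.6628 -0.0815  0.23  ] [ 0.6582 -0.0815  0.23  ] [ 0.6608 -0.0822  0.2294]
collar [ 0.6635 -0.084   0.153 ] [ 0.6585 -0.081   0.153 ]
post knob [ 0.7108 -0.0989  0.185 ] [ 0.6985 -0.0704  0.185 ] [ 0.716  -0.1041  0.1595]
barrel [ 0.5074 -0.0358  0.115 ] side rim [ 0.5002 -0.034   0.115 ]
lid knob [0.688  0.0913 0.041 ] flange [0.6881 0.0904 0.017 ] [0.6752 0.1133 0.041 ]
scoop handle [0.4671 0.2858 0.118 ] lip [0.6157 0.338  0.085 ] [0.6212 0.2626 0.085 ]
ringA [ 0.5329 -0.2788  0.0165] h [ 0.5358 -0.2649  0.0165] B [ 0.4509 -0.2899  0.0165] h [ 0.436  -0.2797  0.0165]
[[304.22634011 192.15856524]]
[[0, 0, 560, 420, 235108], [419, 210, 6, 9, 26], [426, 211, 4, 7, 15], [424, 240, 10, 11, 51]] [[279.4, 209.5], [421.3, 213.1], [427.6, 213.9], [428.2, 245.3]]
```

```bash
cat > ov.py <<'E'
from h import *
def T(x,y,z,yaw): 
    a=np.radians(yaw); return np.array([[np.cos(a),-np.sin(a),0,x],[np.sin(a),np.cos(a),0,y],[0,0,1,z]])
t=np.linspace(0,2*np.pi,40)
def circ(r,z,cx=0): return np.c_[cx+r*np.cos(t),r*np.sin(t),0*t+z]
def tp(M,P): return np.c_[P,np.ones(len(P))]@M.T
L=lambda *p: np.array(p,float)
scoop=[L([-.055,.05,.003],[.02,.05,.003],[.075,.036,.003],[.075,-.036,.003],[.02,-.05,.003],[-.055,-.05,.003],[-.055,.05,.003]),L([.02,.05,.024],[-.055,.05,.024],[-.055,-.05,.024],[.02,-.05,.024]),L([-.101,.006,.042],[-.055,.006,.042],[-.055,-.006,.042],[-.101,-.006,.042],[-.101,.006,.042])]
barrel=[circ(.052,.115),circ(.046,.115),circ(.052,0)]
lid=[circ(.052,.008),circ(.052,.017),circ(.013,.041)]
brush=[circ(.01,.215),circ(.015,.141),circ(.038,.085),circ(.038,0)]
stand=[L([.01,.007,.15],[-.014,.007,.15],[-.014,.019,.15],[.058,.019,.15],[.058,-.019,.15],[-.014,-.019,.15],[-.014,-.007,.15],[.01,-.007,.15],[.01,.007,.15]),L([.058,0,0],[.058,0,.171])]
ring=[circ(.012,.0045),circ(.0085,.0045),L([.009,.0075,.0045],[.0175,.0075,.0045],[.0175,-.0075,.0045],[.009,-.0075,.0045])]
plate=[L([.065,.065,0],[-.065,.065,0],[-.065,-.065,0],[.065,-.065,0],[.065,.065,0])]
def over(c,items,u,v,w,h,s):
    i=cv2.resize(c['color'][v:v+h,u:u+w,::-1],None,fx=s,fy=s,interpolation=cv2.INTER_CUBIC)
    for ls,M in items:
        for P in ls:
            q=(proj(c,tp(M,P))-[u,v]+.5)*s
            cv2.polylines(i,[np.int32(q*16)],False,(255,0,255),1,cv2.LINE_AA,4)
    return i
E
python3 - <<'E'
from ov import *
c=load('top0'); s=load('side0')
I=[(scoop,T(.543,.293,.08,5.5)),(barrel,T(.506,-.0355,0,0)),(lid,T(.688,.0905,0,0)),(brush,T(.6605,-.0815,.015,0)),(stand,T(.6605,-.0815,0,-19)),(ring,T(.5325,-.278,.0165,78)),(ring,T(.450,-.290,.0165,145)),(plate,T(.535,.293,.08,0))]
A=np.hstack([over(c,I,410,190,60,75,4),over(c,I,330,125,70,75,4),over(c,I,180,170,70,75,4)])
B=np.hstack([over(c,I,270,135,50,75,4),over(c,I,315,190,60,75,4),over(s,I,245,140,90,75,4)])
cv2.imwrite('pics/m2.png',np.vstack([A,B]))
E
```

```text
(no output)
```

View pics/m2.png

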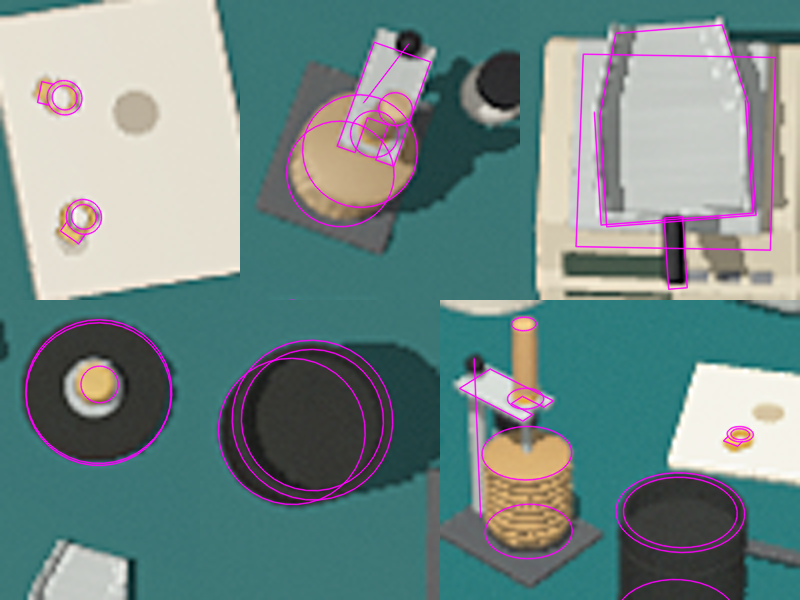

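```bash
cat > d.py <<'E'
import sys,numpy as np
from h import robot
from scipy.spatial.transform import Rotation as R
# usage: x y z [roll pitch yaw] or x y z yaw ; prints turn (tool rotvec, first) then shift in the turned tool frame
def delta(a):
    s=robot.read_state(); p=np.array(s['eef_pos']); r=R.from_euler('xyz',s['orientation'],degrees=True)
    e=a[3:] if len(a)==6 else [180,0,a[3]]
    g=R.from_euler('xyz',e,degrees=True); rv=(r.inv()*g).as_rotvec()
    d=g.inv().apply(np.array(a[:3])-p)
    print('turn',rv.round(4),'rows>=%.1f'%(max(np.linalg.norm(rv)/.1867,0)),'shift after turn',d.round(4),'rows>=%.1f'%(np.linalg.norm(d)/.0625))
if __name__=='__main__':
    for q in ' '.join(sys.argv[1:]).split('/'): delta([float(v) for v in q.split()])
E
python3 d.py .661 -.082 .32 -20
```

```text
turn [-0.0016  0.0008  0.772 ] rows>=4.1 shift after turn [ 0.1962 -0.6145 -0.0727] rows>=10.4
```

```bash
python3 -m pendant '[[[0,0,-0.036],[0,0,0.154],-1],[[0,0,-0.036],[0,0,0.154],-1],[[0,0,0],[0,0,0.154],-1],[[0,0,0],[0,0,0.154],-1],[[0,0,0],[0,0,0.154],-1],[[0.016,-0.05,0],[0,0,0],-1],[[0.016,-0.05,0],[0,0,0],-1],[[0.016,-0.05,0],[0,0,0],-1]]'
python3 -m pendant '[[[0.016,-0.05,0],[0,0,0],-1],[[0.016,-0.05,0],[0,0,0],-1],[[0.016,-0.05,0],[0,0,0],-1],[[0.016,-0.05,0],[0,0,0],-1],[[0.016,-0.05,0],[0,0,0],-1],[[0.016,-0.05,0],[0,0,0],-1],[[0.016,-0.05,0],[0,0,0],-1],[[0,0,0],[0,0,0],-1]]'
python3 d.py .661 -.082 .32 -20
```

```text
clock: 1.1
eef_pos: [0.3636, -0.4665, 0.3198]
orientation: [-180.0, 0.0, -19.9]
wrist_force: [0.4, 0.4, -0.4]
grip_width: 0.0852
gripper_force: 0.0
clock: 2.1
eef_pos: [0.5894, -0.1708, 0.3194]
orientation: [-179.8, 0.1, -19.4]
wrist_force: [-0.8, -0.6, -0.4]
grip_width: 0.0852
gripper_force: 0.0
turn [-0.0032  0.0014  0.0113] rows>=0.1 shift after turn [ 0.0369 -0.108  -0.0006] rows>=1.8
```

```bash
python3 -m pendant '[[[0.0185,-0.054,0],[0,0,0.011],-0.6],[[0.0185,-0.054,0],[0,0,0],-0.6],[[0,0,0],[0,0,0],-0.6],[[0,0,0],[0,0,0],-0.6]]'
python3 d.py .661 -.082 .203 -20
python3 - <<'E'
from ov import *
s=robot.read_state(); x,y,z=s['eef_pos']; print(s['orientation'])
c=snap('top','top1'); d=snap('side','side1')
I=[(brush,T(.661,-.0815,.015,0)),([np.array([[x,y,z],[x,y,z-.2]])],T(0,0,0,0))]
cv2.imwrite('pics/m3.png',np.hstack([over(c,I,310,105,100,100,4),over(d,I,215,60,100,150,4)[:400]]))
E
```

```text
clock: 2.6
eef_pos: [0.6588, -0.0899, 0.3196]
orientation: [179.9, 0.1, -20.6]
wrist_force: [-0.4, -0.5, 0.4]
grip_width: 0.0682
gripper_force: 0.0
turn [ 0.0017  0.0011 -0.0101] rows>=0.1 shift after turn [-0.0006 -0.0082  0.1166] rows>=1.9
[ 1.79900654e+02  6.25338852e-02 -2.05774667e+01]
```

View pics/m3.png

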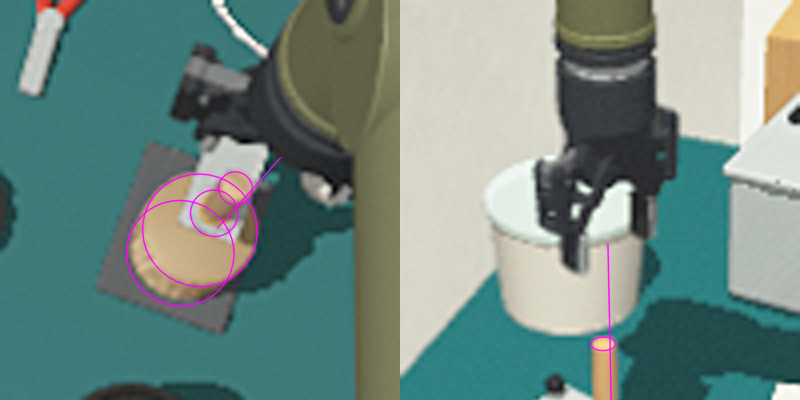

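```bash
python3 -m pendant '[[[0,-0.0085,0],[0,0,-0.01],-0.6],[[0,0,0.035],[0,0,0],-0.6],[[0,0,0.04],[0,0,0],-0.6],[[0,0,0.04],[0,0,0],-0.6],[[0,0,0],[0,0,0],-0.6],[[0,0,0],[0,0,0],-0.6]]'
python3 d.py .661 -.082 .203 -20
```

```text
clock: 3.45
eef_pos: [0.6631, -0.0807, 0.2073]
orientation: [-180.0, -0.1, -20.0]
wrist_force: [-0.1, -0.3, 1.2]
grip_width: 0.0683
gripper_force: 0.0
turn [-0.0006 -0.0025  0.0006] rows>=0.0 shift after turn [-0.0016  0.002   0.0043] rows>=0.1
```

```bash
python3 -m pendant '[[[-0.001,0,0.003],[0,0,0],-0.6],[[0,0,0],[0,0,0],1],[[0,0,0],[0,0,0],1],[[0,0,0],[0,0,0],1],[[0,0,0],[0,0,0],1],[[0,0,0],[0,0,0],1],[[0,0,0],[0,0,0],1]]' 60
python3 - <<'E'
from h import *
s=robot.read_state(); print(s['eef_pos'],s['wrist_force'],s['orientation'])
E
```

```text
clock: 4.32
eef_pos: [0.6615, -0.0804, 0.2027]
orientation: [180.0, -0.0, -20.0]
wrist_force: [-0.8, -1.4, 4.1]
grip_width: 0.0184
gripper_force: 58.3
[ 0.66147657 -0.08043876  0.20271708] [-0.8435798  -1.44664134  4.14724108] [ 1.79985378e+02 -3.85943455e-02 -1.99625464e+01]
```

```bash
python3 -m pendant '[[[0,0,-0.01],[0,0,0],1],[[0,0,0],[0,0,0],1],[[-0.02,0,0],[0,0,0],1],[[-0.02,0,0],[0,0,0],1],[[-0.02,0,0],[0,0,0],1],[[0,0,-0.03],[0,0,0],1],[[0,0,-0.05],[0,0,0],1],[[0,0,-0.05],[0,0,0],1]]'
python3 d.py .506 -.0355 .335 -20
```

```text
clock: 5.32
eef_pos: [0.6045, -0.0594, 0.3433]
orientation: [180.0, 0.0, -19.9]
wrist_force: [1.1, 0.3, -0.4]
grip_width: 0.0185
gripper_force: 58.4
turn [0.0001 0.0008 0.0012] rows>=0.0 shift after turn [-0.1008  0.0112  0.0083] rows>=1.6
```

```bash
python3 -m pendant '[[[-0.05,-0.012,0],[0,0,0],1],[[-0.05,-0.011,0],[0,0,0],1],[[0,0,0],[0,0,0],1],[[0,0,0],[0,0,0],1]]'
python3 d.py .506 -.0355 .207 -20
```

```text
clock: 5.82
eef_pos: [0.519, -0.0043, 0.3425]
orientation: [180.0, -0.1, -20.0]
wrist_force: [-0.3, 0.1, -0.4]
grip_width: 0.0185
gripper_force: 58.6
turn [ 0.0005 -0.0011  0.0007] rows>=0.0 shift after turn [-0.0016  0.0337  0.1355] rows>=2.2
```

```bash
python3 -m pendant '[[[-0.001,0.034,0],[0,0,0],1],[[0,0,0],[0,0,0],1],[[0,0,0],[0,0,0],1],[[0,0,0],[0,0,0],1]]'
python3 d.py .506 -.0355 .207 -20
python3 - <<'E'
from ov import *
s=robot.read_state(); x,y,z=s['eef_pos']
c=snap('top','top2'); d=snap('side','side2')
I=[(brush,T(x,y,z-.1877,0)),(barrel,T(.506,-.0355,0,0))]
cv2.imwrite('pics/m4.png',np.hstack([over(c,I,290,160,100,100,4),over(d,I,255,90,100,150,4)[:400]]))
E
```

```text
clock: 6.32
eef_pos: [0.5067, -0.035, 0.3421]
orientation: [-180.0, 0.0, -19.9]
wrist_force: [-0.4, 0.5, -1.1]
grip_width: 0.0187
gripper_force: 58.6
turn [-0.0005  0.0005  0.0018] rows>=0.0 shift after turn [-0.0005  0.0008  0.1351] rows>=2.2
```

View pics/m4.png

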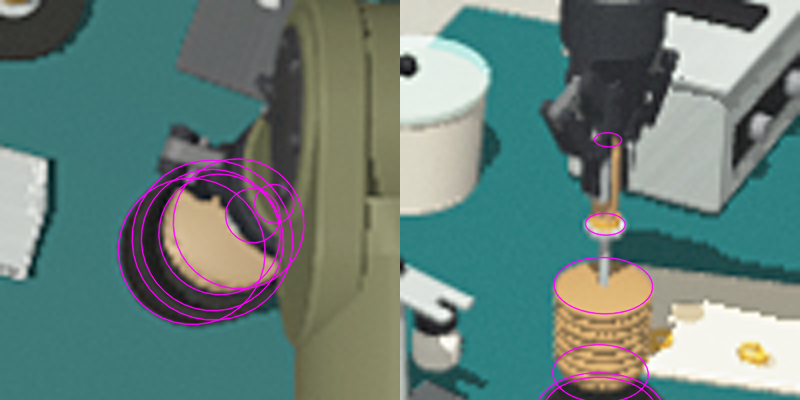

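```bash
python3 -m pendant '[[[0,0.001,0.045],[0,0,0],1],[[0,0,0.045],[0,0,0],1],[[0,0,0.045],[0,0,0],1],[[0,0,0],[0,0,0],1],[[0,0,0],[0,0,0],1]]'
python3 -m pendant '[[[0,0,0.001],[0,0,0],1],[[0,0,0],[0,0,0],1]]'
```

```text
clock: 7.05
eef_pos: [0.507, -0.0363, 0.2091]
orientation: [-180.0, -0.1, -19.9]
wrist_force: [0.3, 0.4, -0.8]
grip_width: 0.0185
gripper_force: 58.6
clock: 7.3
eef_pos: [0.5067, -0.0366, 0.2078]
orientation: [-180.0, -0.1, -20.0]
wrist_force: [-0.2, 0.1, -0.3]
grip_width: 0.0186
gripper_force: 58.6
```

```bash
python3 -m pendant '[[[0,0,0.003],[0,0,0],1],[[0,0,0],[0,0,0],1],[[0,0,-0.05],[0,0,0],1],[[0,0,-0.05],[0,0,0],1],[[0,0,0],[0,0,0],1],[[0,0,0],[0,0,0],1]]'
python3 -m pendant '[[[0,0,0.05],[0,0,0],1],[[0,0,0.05],[0,0,0],1],[[0,0,0],[0,0,0],1],[[0,0,0],[0,0,0],1],[[0,0,0],[0,0,0],1]]'
python3 -m pendant '[[[0,0,-0.05],[0,0,0],1],[[0,0,-0.05],[0,0,0],1],[[0,0,0],[0,0,0],1],[[0,0,0],[0,0,0],1]]'
python3 -m pendant '[[[0,0,0.05],[0,0,0],1],[[0,0,0.05],[0,0,0],1],[[0,0,0],[0,0,0],1],[[0,0,0],[0,0,0],1],[[0,0,0],[0,0,0],1]]'
python3 -m pendant '[[[0,0,-0.05],[0,0,0],1],[[0,0,-0.05],[0,0,0],1],[[0,0,-0.035],[0,0,0],1],[[0,0,0],[0,0,0],1],[[0,0,0],[0,0,0],1]]'
python3 d.py .661 -.0815 .343 -20
```

```text
clock: 8.05
eef_pos: [0.5056, -0.0366, 0.3028]
orientation: [180.0, 0.0, -20.0]
wrist_force: [0.1, -0.1, -0.7]
grip_width: 0.0186
gripper_force: 58.7
clock: 8.68
eef_pos: [0.507, -0.0366, 0.2051]
orientation: [-180.0, -0.2, -20.0]
wrist_force: [0.8, -0.2, -0.6]
grip_width: 0.0184
gripper_force: 59.2
clock: 9.18
eef_pos: [0.506, -0.0365, 0.3039]
orientation: [180.0, -0.1, -19.9]
wrist_force: [-0.6, -1.0, -1.1]
grip_width: 0.0185
gripper_force: 59.4
clock: 9.8
eef_pos: [0.5072, -0.0365, 0.2054]
orientation: [-180.0, -0.2, -19.9]
wrist_force: [0.9, 0.2, -0.3]
grip_width: 0.0189
gripper_force: 59.3
clock: 10.42
eef_pos: [0.5058, -0.0365, 0.3384]
orientation: [180.0, -0.0, -20.0]
wrist_force: [-1.0, 0.3, -0.4]
grip_width: 0.0184
gripper_force: 59.3
turn [ 0.0002 -0.0004  0.0009] rows>=0.0 shift after turn [ 0.1612 -0.0108 -0.0046] rows>=2.6
```

```bash
python3 -m pendant '[[[0.05,-0.006,0],[0,0,0],1],[[0.051,-0.006,0],[0,0,0],1],[[0,0,0],[0,0,0],1],[[0,0,0],[0,0,0],1]]'
python3 d.py .6051 -.0599 .214 -20
```

```text
clock: 10.92
eef_pos: [0.6042, -0.0593, 0.3366]
orientation: [180.0, 0.2, -19.9]
wrist_force: [-0.0, -0.3, 0.2]
grip_width: 0.0191
gripper_force: 59.2
turn [0.0003 0.0034 0.0013] rows>=0.0 shift after turn [0.001  0.0002 0.1226] rows>=2.0
```

```bash
python3 -m pendant '[[[0.001,0,0.04],[0,0,0],1],[[0,0,0.04],[0,0,0],1],[[0,0,0.042],[0,0,0],1],[[0,0,0],[0,0,0],1],[[0,0,0],[0,0,0],1],[[0,0,0],[0,0,0],1]]'
python3 d.py .6615 -.0804 .214 -20
```

```text
clock: 11.68
eef_pos: [0.607, -0.06, 0.2191]
orientation: [-180.0, -0.2, -19.9]
wrist_force: [-0.3, 0.4, -0.5]
grip_width: 0.0186
gripper_force: 59.4
turn [-0.0007 -0.0043  0.0009] rows>=0.0 shift after turn [0.0582 0.0005 0.0051] rows>=0.9
```

```bash
python3 -m pendant '[[[0.02,0,0.004],[0,0,0],1],[[0.02,0,0],[0,0,0],1],[[0.018,0,0],[0,0,0],1],[[0,0,0],[0,0,0],1],[[0,0,0],[0,0,0],1],[[0,0,0],[0,0,0],1]]'
python3 d.py .6615 -.0804 .203 -20
```

```text
clock: 12.42
eef_pos: [0.66, -0.0794, 0.2129]
orientation: [180.0, -0.0, -19.9]
wrist_force: [0.5, 0.0, -0.0]
grip_width: 0.0188
gripper_force: 59.3
turn [ 0.     -0.0005  0.0014] rows>=0.0 shift after turn [0.0017 0.0004 0.0099] rows>=0.2
```

```bash
python3 -m pendant '[[[0.001,0,0.005],[0,0,0],1],[[0,0,0.005],[0,0,0],1],[[0,0,0],[0,0,0],1],[[0,0,0],[0,0,0],-0.5],[[0,0,0],[0,0,0],-0.5],[[0,0,0],[0,0,0],-0.5],[[0,0,0],[0,0,0],-0.5]]'
python3 -m pendant '[[[0,0,-0.03],[0,0,0],-0.5],[[0,0,-0.06],[0,0,0],-0.5],[[0,0,-0.06],[0,0,0],-0.5],[[0,0,0],[0,0,0],-0.5]]'
python3 d.py .5325 -.276 .15 70 / .5325 -.276 .15 -20 / .45 -.288 .15 55 / .45 -.288 .15 -35
```

```text
clock: 13.3
eef_pos: [0.6614, -0.0802, 0.2024]
orientation: [180.0, -0.0, -19.9]
wrist_force: [0.1, 0.1, -0.2]
grip_width: 0.0639
gripper_force: 0.0
clock: 13.8
eef_pos: [0.6634, -0.0798, 0.3592]
orientation: [-179.8, -0.6, -19.9]
wrist_force: [0.5, -0.2, -0.8]
grip_width: 0.0643
gripper_force: 0.0
turn [ 0.0064 -0.0108 -1.5699] rows>=8.4 shift after turn [-0.2291 -0.0559  0.2092] rows>=5.0
turn [-0.0028 -0.011   0.0009] rows>=0.1 shift after turn [-0.0559  0.2291  0.2092] rows>=5.0
turn [ 0.0047 -0.0112 -1.3081] rows>=7.0 shift after turn [-0.2929 -0.0554  0.2092] rows>=5.8
turn [-0.0043 -0.0105  0.2627] rows>=1.4 shift after turn [-0.0554  0.2929  0.2092] rows>=5.8
```

```bash
python3 -m pendant '[[[0,0,0],[0,0,-0.14],-0.2],[[-0.015,0.045,0.03],[0,0,0],-0.2],[[-0.015,0.045,0.04],[0,0,0],-0.2],[[-0.015,0.045,0.04],[0,0,0],-0.2],[[-0.015,0.045,0.04],[0,0,0],-0.2],[[-0.015,0.045,0.04],[0,0,0],-0.2],[[0,0,0],[0,0,0],-0.2],[[0,0,0],[0,0,0],-0.2]]'
python3 d.py .533 -.2733 .1 -12;  python3 - <<'E'
from ov import *
s=robot.read_state(); x,y,z=s['eef_pos']
c=snap('top','top3'); d=snap('side','side3')
I=[(brush,T(.661,-.0815,.015,0)),(ring,T(.5325,-.276,.0165,78)),(ring,T(.449,-.288,.0165,145))]
cv2.imwrite('pics/m5.png',np.hstack([over(c,I,405,185,70,85,4),over(d,I,215,120,160,85,3)[:340] if 0 else cv2.copyMakeBorder(over(d,I,240,125,130,85,4)[:,:520],0,0,0,0,0)]))
E
```

```text
clock: 14.8
eef_pos: [0.5416, -0.2843, 0.162]
orientation: [-179.9, 0.0, -11.9]
wrist_force: [0.4, 0.2, -0.9]
grip_width: 0.0514
gripper_force: 0.0
turn [-0.0009  0.0002  0.0011] rows>=0.0 shift after turn [-0.0107 -0.009   0.062 ] rows>=1.0
```

View pics/m5.png

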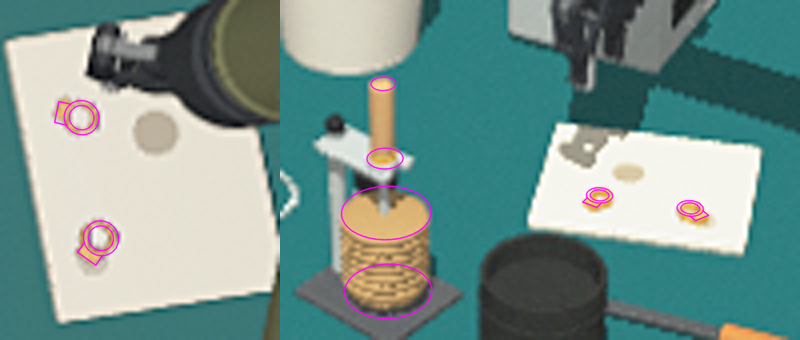

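```bash
python3 -m pendant '[[[-0.012,-0.01,0],[0,0,0],-0.2],[[0,0,0.04],[0,0,0],-0.2],[[0,0,0.045],[0,0,0],-0.2],[[0,0,0.03],[0,0,0],-0.2],[[0,0,0],[0,0,0],-0.2],[[0,0,0],[0,0,0],-0.2]]'
python3 d.py .5315 -.272 .028 -12
```

```text
clock: 15.65
eef_pos: [0.533, -0.2722, 0.0491]
orientation: [180.0, -0.1, -11.9]
wrist_force: [0.3, 0.3, 0.6]
grip_width: 0.0509
gripper_force: 0.0
turn [ 0.0005 -0.0024  0.0023] rows>=0.0 shift after turn [-0.0015  0.0001  0.0211] rows>=0.3
```

```bash
python3 -m pendant '[[[-0.001,0,0.01],[0,0,0],-0.2],[[0,0,0.01],[0,0,0],-0.2],[[0,0,0],[0,0,0],-0.2],[[0,0,0],[0,0,0],1],[[0,0,0],[0,0,0],1],[[0,0,0],[0,0,0],1],[[0,0,0],[0,0,0],1]]' 30
python3 -m pendant '[[[0,0,-0.03],[0,0,0],1],[[0,0,0],[0,0,0],1]]'
```

```text
clock: 16.52
eef_pos: [0.532, -0.2727, 0.0289]
orientation: [180.0, -0.1, -11.9]
wrist_force: [-1.0, 0.4, 5.5]
grip_width: 0.0285
gripper_force: 31.0
clock: 16.77
eef_pos: [0.5328, -0.2733, 0.0598]
orientation: [179.9, -0.3, -11.9]
wrist_force: [0.7, 0.6, -0.2]
grip_width: 0.028
gripper_force: 29.6
```

```bash
python3 d.py .558 .2945 .25 -12
```

```text
turn [ 0.0014 -0.005   0.0011] rows>=0.0 shift after turn [-0.0934 -0.5606 -0.1902] rows>=9.6
```

```bash
python3 -m pendant '[[[0,0,-0.06],[0,0,-0.148],1],[[0,0,-0.06],[0,0,-0.148],1],[[0,0,-0.06],[0,0,0],1],[[0.007,-0.05,0],[0,0,0],1],[[0.007,-0.05,0],[0,0,0],1],[[0.007,-0.05,0],[0,0,0],1],[[0.007,-0.05,0],[0,0,0],1],[[0.007,-0.05,0],[0,0,0],1]]'
python3 -m pendant '[[[0.007,-0.05,0],[0,0,0],1],[[0.007,-0.05,0],[0,0,0],1],[[0.007,-0.05,0],[0,0,0],1],[[0.007,-0.05,0],[0,0,0],1],[[0.007,-0.05,0],[0,0,0],1],[[0,-0.04,0],[0,0,0],1],[[0,0,0],[0,0,0],1],[[0,0,0],[0,0,0],1]]'
python3 d.py .558 .2945 .102 5
```

```text
clock: 17.77
eef_pos: [0.5434, -0.0188, 0.2366]
orientation: [180.0, 0.0, 5.0]
wrist_force: [1.5, -0.5, 0.7]
grip_width: 0.0284
gripper_force: 29.8
clock: 18.77
eef_pos: [0.5533, 0.2708, 0.2364]
orientation: [179.9, 0.1, 5.0]
wrist_force: [0.5, -0.7, -0.4]
grip_width: 0.0283
gripper_force: 29.8
turn [0.0012 0.001  0.0002] rows>=0.0 shift after turn [ 0.0068 -0.0232  0.1344] rows>=2.2
```

```bash
python3 -m pendant '[[[0.007,-0.023,0],[0,0,0],1],[[0,0,0.05],[0,0,0],1],[[0,0,0.05],[0,0,0],1],[[0,0,0.02],[0,0,0],1],[[0,0,0],[0,0,0],1],[[0,0,0],[0,0,0],1]]'
python3 d.py .558 .2945 .102 5;python3 - <<'E'
from ov import *
s=robot.read_state(); x,y,z=s['eef_pos']
c=snap('top','top4'); d=snap('side','side4')
I=[(scoop,T(.543,.293,.08,5.5)),([np.array([[x,y,z],[x,y,.083]])],T(0,0,0,0))]
cv2.imwrite('pics/m6.png',np.hstack([over(c,I,165,155,100,100,4),over(d,I,205,200,100,120,4)[:400]]))
E
```

```text
clock: 19.52
eef_pos: [0.5596, 0.2956, 0.1195]
orientation: [-179.9, -0.2, 5.0]
wrist_force: [0.2, 0.4, -0.3]
grip_width: 0.0283
gripper_force: 29.8
turn [-0.0011 -0.0033 -0.0002] rows>=0.0 shift after turn [-0.0017  0.001   0.0175] rows>=0.3
```

View pics/m6.png

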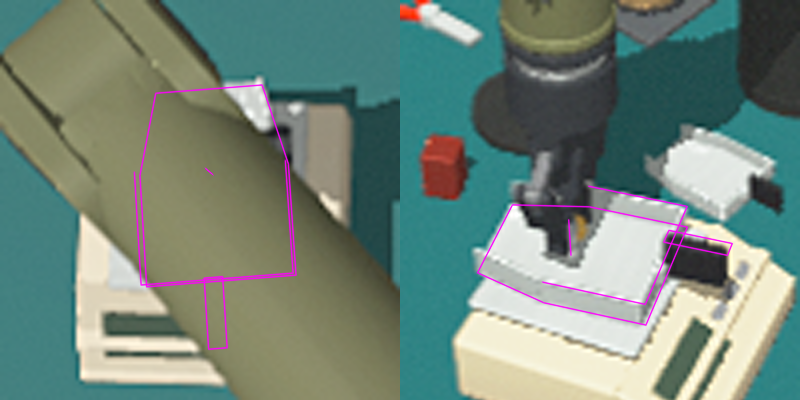

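```bash
python3 -m pendant '[[[-0.001,0,0.009],[0,0,0],1],[[0,0,0.008],[0,0,0],1],[[0,0,0],[0,0,0],1],[[0,0,0],[0,0,0],1]]'
```

```text
clock: 20.12
eef_pos: [0.557, 0.2952, 0.0999]
orientation: [180.0, 0.0, 5.0]
wrist_force: [1.2, 0.6, -0.6]
grip_width: 0.0281
gripper_force: 30.0
```

```bash
python3 -m pendant '[[[0,0,0],[0,0,0],0.1],[[0,0,0],[0,0,0],0.0],[[0,0,0],[0,0,0],0.0],[[0,0,-0.03],[0,0,0],0.0],[[0,0,-0.05],[0,0,0],0.0],[[0,0,-0.06],[0,0,0],-0.2],[[0,0,0],[0,0,0],-0.2]]'
python3 d.py .447 -.287 .236 5
```

```text
clock: 21.0
eef_pos: [0.5593, 0.2972, 0.2464]
orientation: [-179.8, -0.6, 5.0]
wrist_force: [0.4, -0.7, -1.5]
grip_width: 0.0513
gripper_force: 0.0
turn [-0.0037 -0.0097  0.0007] rows>=0.1 shift after turn [-0.1628  0.5722  0.0104] rows>=9.5
```

```bash
python3 -m pendant '[[[-0.0163,0.0572,0],[0,0,0],-0.2],[[-0.0163,0.0572,0],[0,0,0],-0.2],[[-0.0163,0.0572,0],[0,0,0],-0.2],[[-0.0163,0.0572,0],[0,0,0],-0.2],[[-0.0163,0.0572,0],[0,0,0],-0.2],[[-0.0163,0.0572,0],[0,0,0],-0.2],[[-0.0163,0.0572,0],[0,0,0],-0.2],[[-0.0163,0.0572,0],[0,0,0],-0.2]]'
python3 -m pendant '[[[-0.0163,0.0572,0],[0,0,0],-0.2],[[-0.0163,0.0572,0],[0,0,0],-0.2],[[0,0,0.03],[0,0,0.1745],-0.2],[[0,0,0.03],[0,0,0.1745],-0.2],[[0,0,0.03],[0,0,0.1745],-0.2],[[0,0,0],[0,0,0.1745],-0.2],[[0,0,0],[0,0,0],-0.2],[[0,0,0],[0,0,0],-0.2]]'
python3 d.py .447 -.287 .029 -35;python3 - <<'E'
from ov import *
c=snap('top','top5'); d=snap('side','side5')
I=[(ring,T(.447,-.287,.0165,145))]; J=[(scoop,T(.543,.293,.08,5.5)),(lid,T(.688,.0905,0,0))]
cv2.imwrite('pics/m7.png',np.hstack([over(c,J,175,135,160,100,3),over(d,I,305,140,60,60,5)]))
E
```

```text
clock: 22.0
eef_pos: [0.4662, -0.1739, 0.2396]
orientation: [180.0, 0.0, 5.0]
wrist_force: [0.6, -0.6, 0.5]
grip_width: 0.0514
gripper_force: 0.0
clock: 23.0
eef_pos: [0.445, -0.2889, 0.1503]
orientation: [180.0, -0.0, -34.8]
wrist_force: [-0.6, 0.1, 1.1]
grip_width: 0.0511
gripper_force: 0.0
turn [ 0.0001 -0.0002  0.0037] rows>=0.0 shift after turn [ 0.0005 -0.0027  0.1213] rows>=1.9
```

View pics/m7.png

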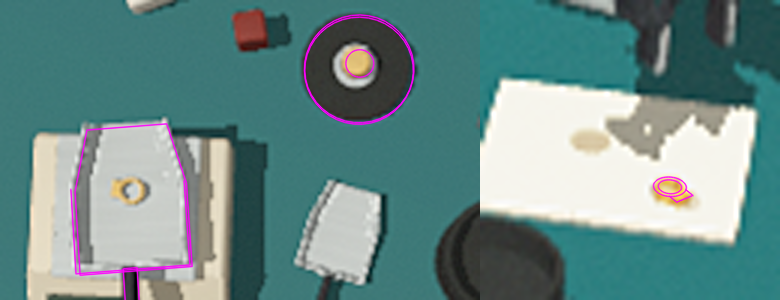

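```bash
python3 -m pendant '[[[0,-0.002,0.05],[0,0,0],-0.2],[[0,0,0.045],[0,0,0],-0.2],[[0,0,0.015],[0,0,0],-0.2],[[0,0,0],[0,0,0],-0.2],[[0,0,0],[0,0,0],-0.2]]'
python3 d.py .447 -.287 .029 -35
```

```text
clock: 23.72
eef_pos: [0.4475, -0.2882, 0.0422]
orientation: [-180.0, -0.2, -35.0]
wrist_force: [0.1, -0.1, 1.5]
grip_width: 0.0512
gripper_force: 0.0
turn [-0.     -0.0034  0.0009] rows>=0.0 shift after turn [-0.0011 -0.0007  0.0132] rows>=0.2
```

```bash
python3 -m pendant '[[[0,-0.001,0.012],[0,0,0],-0.2],[[0,0,0],[0,0,0],-0.2],[[0,0,0],[0,0,0],1],[[0,0,0],[0,0,0],1],[[0,0,0],[0,0,0],1],[[0,0,0],[0,0,0],1]]' 30
python3 -m pendant '[[[0,0,-0.03],[0,0,0],1],[[0,0,-0.05],[0,0,-0.174],1],[[0,0,-0.05],[0,0,-0.174],1],[[0,0,-0.05],[0,0,-0.174],1],[[0,0,0],[0,0,-0.174],1],[[0,0,0],[0,0,0],1]]'
python3 d.py .518 .2905 .21 5
```

```text
clock: 24.48
eef_pos: [0.4474, -0.2869, 0.0292]
orientation: [-180.0, -0.1, -35.0]
wrist_force: [0.6, 0.8, 5.6]
grip_width: 0.0216
gripper_force: 31.5
clock: 25.22
eef_pos: [0.4465, -0.2865, 0.2084]
orientation: [180.0, -0.0, 4.8]
wrist_force: [-0.5, 0.8, -0.9]
grip_width: 0.0217
gripper_force: 29.5
turn [ 0.0004 -0.0001 -0.0035] rows>=0.0 shift after turn [ 0.1216 -0.5686 -0.0016] rows>=9.3
```

```bash
python3 -m pendant '[[[0.0122,-0.0569,0],[0,0,0],1],[[0.0122,-0.0569,0],[0,0,0],1],[[0.0122,-0.0569,0],[0,0,0],1],[[0.0122,-0.0569,0],[0,0,0],1],[[0.0122,-0.0569,0],[0,0,0],1],[[0.0122,-0.0569,0],[0,0,0],1],[[0.0122,-0.0569,0],[0,0,0],1],[[0.0122,-0.0569,0],[0,0,0],1]]'
python3 -m pendant '[[[0.0122,-0.0569,0],[0,0,0],1],[[0.0122,-0.0569,0],[0,0,0],1],[[0,0,0.04],[0,0,0],1],[[0,0,0.04],[0,0,0],1],[[0,0,0],[0,0,0],1],[[0,0,0],[0,0,0],1]]'
python3 d.py .518 .2905 .101 5
```

```text
clock: 26.22
eef_pos: [0.5043, 0.1767, 0.2072]
orientation: [180.0, 0.1, 4.7]
wrist_force: [0.7, 0.8, 0.3]
grip_width: 0.022
gripper_force: 29.6
clock: 26.98
eef_pos: [0.5197, 0.2911, 0.1291]
orientation: [-180.0, -0.0, 4.8]
wrist_force: [0.0, 1.1, 0.6]
grip_width: 0.0216
gripper_force: 29.6
turn [-0.0005 -0.0004 -0.003 ] rows>=0.0 shift after turn [-0.0018  0.0005  0.0281] rows>=0.4
```

```bash
python3 -m pendant '[[[-0.001,0,0.014],[0,0,0],1],[[0,0,0.013],[0,0,0],1],[[0,0,0],[0,0,0],1],[[0,0,0],[0,0,0],1],[[0,0,0],[0,0,0],0.2],[[0,0,0],[0,0,0],0.1],[[0,0,0],[0,0,0],0.1]]'
python3 -m pendant '[[[0,0,-0.03],[0,0,0],0.1],[[0,0,-0.05],[0,0,0],0.1],[[0,0,-0.05],[0,0,0],-0.2],[[0,0,0],[0,0,0],-0.2],[[0,0,0],[0,0,0],-0.2],[[0,0,0],[0,0,0],-0.2]]'
python3 - <<'E'
from ov import *
for x in (.543,): print(T(x,.293,.08,5.5)@[-.08,0,.028,1])
E
python3 d.py .4634 .2853 .21 5.5
```

```text
clock: 27.85
eef_pos: [0.5185, 0.2908, 0.1013]
orientation: [180.0, -0.0, 4.9]
wrist_force: [-0.3, 0.5, -0.2]
grip_width: 0.0384
gripper_force: 0.0
clock: 28.6
eef_pos: [0.5177, 0.2902, 0.2296]
orientation: [179.9, 0.2, 4.9]
wrist_force: [0.0, -0.0, -0.1]
grip_width: 0.0513
gripper_force: 0.0
[0.4633683  0.28533234 0.108     ]
turn [ 0.0011  0.0027 -0.0102] rows>=0.1 shift after turn [-0.0546 -0.0004  0.0196] rows>=0.9
```

Run:
```python
from ov import *
from d import delta
s=robot.read_state(); print(s['joint_positions'].round(1))
a,b=np.radians(35),np.radians(5.5); zt=np.array([np.sin(a)*np.cos(b),np.sin(a)*np.sin(b),-np.cos(a)])
g=np.array([.4594,.2849,.110]); print((g-.07*zt).round(4)); delta([*(g-.07*zt),180,-35,5.5])
d=snap('side','side6'); J=[(scoop,T(.543,.293,.08,5.5))]; K=[(scoop,T(.541,.294,.08,4))]
cv2.imwrite('pics/m8.png',np.hstack([over(d,J,215,235,80,70,5),over(d,K,215,235,80,70,5)]))
```

```text
[   6.1   17.4  -45.7   91.6   12.7   76.5 -126.4]
[0.4194 0.2811 0.1673]
turn [ 0.0042  0.6135 -0.0096] rows>=3.3 shift after turn [-0.1166 -0.0004 -0.0056] rows>=1.9
```

View pics/m8.png

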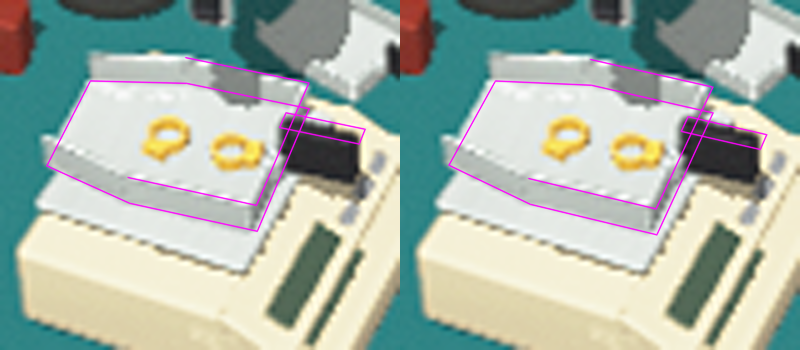

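```bash
python3 -m pendant '[[[0,0,0],[0,0,-0.185],-0.2],[[0,0,0],[0,0,-0.185],-0.2],[[0,0,0],[0,0,-0.185],-0.2],[[0,0,0],[0,0,-0.185],-0.2],[[0,0,0],[0,0,-0.185],-0.2],[[0,0,0],[0,0,-0.185],-0.2],[[0,0,0],[0,0,-0.185],-0.2],[[0,0,0],[0,0,-0.185],-0.2]]' >/dev/null
python3 -m pendant '[[[0,0,0],[0,0,-0.185],-0.2],[[0,0,0],[0,0,-0.185],-0.2],[[0,0,0],[0,0,-0.185],-0.2],[[0,0,0],[0,0,-0.185],-0.2],[[0,0,0],[0,0,-0.185],-0.2],[[0,0,0],[0,0,-0.185],-0.2],[[0,0,0],[0,0,-0.185],-0.2],[[0,0,0],[0,0,-0.185],-0.2]]' 
python3 -m pendant '[[[0,0,0],[0,0,-0.185],-0.2],[[0,0,0],[0,0,0],-0.2],[[0,0,0],[0,0,0],-0.2]]'
python3 d.py .4194 .2811 .1673 180 35 185.5
python3 -c "
from h import *
print(robot.read_state()['joint_positions'].round(1))"
```

```text
clock: 30.65
eef_pos: [0.5181, 0.2905, 0.2302]
orientation: [-180.0, -0.1, 174.9]
wrist_force: [0.7, 0.3, 0.5]
grip_width: 0.0515
gripper_force: 0.0
clock: 31.02
eef_pos: [0.5183, 0.2907, 0.2308]
orientation: [-180.0, -0.0, -175.1]
wrist_force: [-0.1, 0.1, 1.0]
grip_width: 0.0511
gripper_force: 0.0
turn [-0.0032 -0.6116 -0.0094] rows>=3.3 shift after turn [ 0.1178 -0.     -0.005 ] rows>=1.9
[ 24.7  31.3 -76.4  91.   30.6  82.2  40.7]
```

```bash
python3 -m pendant '[[[0,0,0],[0,-0.153,-0.009],-0.2],[[0,0,0],[0,-0.153,0],-0.2],[[0,0,0],[0,0,0],-0.2]]' 
python3 -c "
from h import *
print(robot.read_state()['joint_positions'].round(1))"
python3 -m pendant '[[[0,0,0],[0,-0.153,0],-0.2],[[0,0,0],[0,-0.153,0],-0.2],[[0,0,0],[0,0,0],-0.2]]' 
python3 d.py .4194 .2811 .1673 180 35 185.5
python3 -c "
from h import *
print(robot.read_state()['joint_positions'].round(1))"
```

```text
clock: 31.4
eef_pos: [0.5156, 0.2904, 0.2313]
orientation: [-179.4, 17.7, -174.2]
wrist_force: [-0.3, 0.7, 0.1]
grip_width: 0.0512
gripper_force: 0.0
[ 34.9  11.2 -78.1 104.8  25.   60.6  43.9]
clock: 31.78
eef_pos: [0.5146, 0.2938, 0.2321]
orientation: [-179.7, 32.2, -173.9]
wrist_force: [0.7, -0.8, 0.9]
grip_width: 0.0514
gripper_force: 0.0
turn [-0.0003 -0.0489  0.0083] rows>=0.3 shift after turn [ 0.1158 -0.0035 -0.002 ] rows>=1.9
[ 40.8 -14.5 -74.2 115.6   3.1  40.2  57.8]
```

```bash
python3 -m pendant '[[[0,0,0],[0,0.153,0],-0.2],[[0,0,0],[0,0.153,0],-0.2],[[0,0,0],[0,0.153,0],-0.2],[[0,0,0],[0,0.11,0],-0.2],[[0,0,0],[0,0,0.185],-0.2],[[0,0,0],[0,0,0.185],-0.2],[[0,0,0],[0,0,0.185],-0.2],[[0,0,0],[0,0,0.185],-0.2]]' 
python3 -m pendant '[[[0,0,0],[0,0,0.185],-0.2],[[0,0,0],[0,0,0.185],-0.2],[[0,0,0],[0,0,0.185],-0.2],[[0,0,0],[0,0,0.185],-0.2],[[0,0,0],[0,0,0.185],-0.2],[[0,0,0],[0,0,0],-0.2],[[0,0,0],[0,0,0],-0.2]]' 
python3 d.py .4594 .2849 .2 180 0 90
python3 -c "
from h import *
print(robot.read_state()['joint_positions'].round(1))"
```

```text
clock: 32.78
eef_pos: [0.5151, 0.2947, 0.226]
orientation: [178.8, 0.7, 143.2]
wrist_force: [-0.3, 0.2, 0.6]
grip_width: 0.0513
gripper_force: 0.0
clock: 33.65
eef_pos: [0.5133, 0.2958, 0.2274]
orientation: [178.4, -0.5, 90.9]
wrist_force: [0.8, 0.8, 0.3]
grip_width: 0.0511
gripper_force: 0.0
turn [ 0.0271 -0.0089  0.0158] rows>=0.2 shift after turn [-0.0109 -0.0539  0.0274] rows>=1.0
[ 11.4  17.8 -52.9  93.3  15.3  74.7 -43. ]
```

```bash
python3 -m pendant '[[[0,0,0],[0,0,0.186],-0.2],[[0,0,0],[0,0,0.186],-0.2],[[0,0,0],[0,0,0.186],-0.2],[[0,0,0],[0,0,0.186],-0.2],[[0,0,0],[0,0,0.186],-0.2],[[0,0,0],[0,0,0.186],-0.2],[[0,0,0],[0,0,0.186],-0.2],[[0,0,0],[0,0,0.186],-0.2]]' >/dev/null
python3 -m pendant '[[[0,0,0],[0,0,0],-0.2],[[0,0,0],[0,0,0],-0.2]]'
python3 d.py .4594 .2849 .2 180 0 5.5 / .4594 .2849 .2 180 -20 5.5
python3 -c "
from h import *
print(robot.read_state()['joint_positions'].round(1))"
```

```text
clock: 34.9
eef_pos: [0.5124, 0.2961, 0.2293]
orientation: [-179.7, -1.9, 5.8]
wrist_force: [0.1, -1.7, 0.5]
grip_width: 0.0514
gripper_force: 0.0
turn [-0.0054 -0.0324  0.0047] rows>=0.2 shift after turn [-0.0538  0.0061  0.0293] rows>=1.0
turn [-0.0062  0.3166  0.0037] rows>=1.7 shift after turn [-0.0606  0.0061  0.0091] rows>=1.0
[   1.7   14.4  -40.5   93.7   10.4   73.7 -124.7]
```

```bash
python3 -m pendant '[[[0,0,0],[-0.003,0.158,0.002],-0.2],[[0,0,0],[-0.003,0.158,0.002],-0.2],[[-0.03,0.003,0],[0,0,0],-0.2],[[-0.03,0.003,0],[0,0,0],-0.2],[[0,0,0],[0,0,0],-0.2],[[0,0,0],[0,0,0],-0.2]]'
python3 d.py .4594 .2849 .11 180 -20 5.5
python3 -c "
from h import *
print(robot.read_state()['joint_positions'].round(1))"
```

```text
clock: 35.65
eef_pos: [0.4575, 0.2852, 0.2099]
orientation: [-180.0, -20.1, 5.3]
wrist_force: [-0.6, 0.3, 0.2]
grip_width: 0.051
gripper_force: 0.0
turn [ 0.0006 -0.0018 -0.0028] rows>=0.0 shift after turn [-0.0325  0.0005  0.0945] rows>=1.6
[   2.2   -5.2  -41.9  114.9    9.8   52.7 -129.6]
```

```bash
python3 -m pendant '[[[-0.011,0,0.032],[0,0,0],-0.2],[[-0.011,0,0.032],[0,0,0],-0.2],[[-0.005,0,0.016],[0,0,0],-0.2],[[0,0,0],[0,0,0],-0.2],[[0,0,0],[0,0,0],-0.2]]'
python3 d.py .4594 .2849 .11 180 -20 5.5
python3 - <<'E'
from ov import *
print(robot.read_state()['joint_positions'].round(1))
c=snap('top','top7');d=snap('side','side7'); J=[(scoop,T(.543,.293,.08,5.5))]
cv2.imwrite('pics/m9.png',np.hstack([over(c,J,175,165,70,80,5),over(d,J,225,215,80,80,5)]))
E
```

```text
clock: 36.28
eef_pos: [0.4597, 0.2859, 0.1258]
orientation: [-179.9, -20.1, 5.2]
wrist_force: [0.0, 0.4, 0.4]
grip_width: 0.0511
gripper_force: 0.0
turn [-0.0003 -0.0017 -0.0042] rows>=0.0 shift after turn [-0.0058  0.001   0.0147] rows>=0.3
[   1.6    2.   -43.8  120.2   19.3   43.6 -139.1]
```

View pics/m9.png

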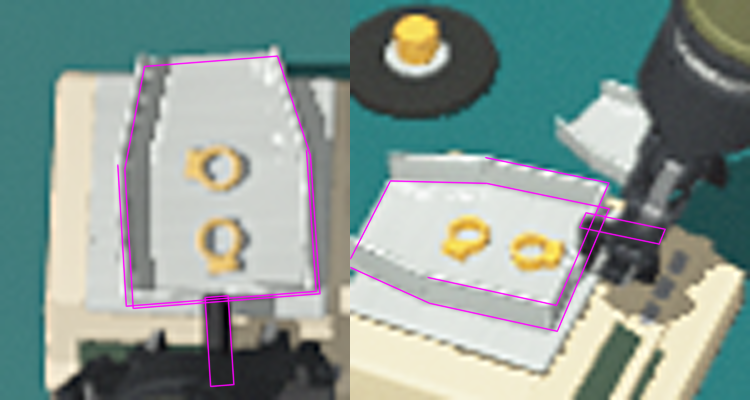

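```bash
python3 -m pendant '[[[-0.003,0,0.007],[0,0,0],-0.2],[[-0.003,0,0.007],[0,0,0],-0.2],[[0,0,0],[0,0,0],-0.2],[[0,0,0],[0,0,0],1],[[0,0,0],[0,0,0],1],[[0,0,0],[0,0,0],1],[[0,0,0],[0,0,0],1],[[0,0,0],[0,0,0],1]]' 110
python3 - <<'E'
from ov import *
s=robot.read_state();print(s['joint_positions'].round(1),s['eef_pos'].round(4),s['orientation'])
E
```

```text
clock: 37.38
eef_pos: [0.4581, 0.2852, 0.1101]
orientation: [-180.0, -20.1, 5.3]
wrist_force: [-2.5, -1.9, 5.1]
grip_width: 0.0104
gripper_force: 107.7
[   1.1    3.4  -43.9  121.2   21.6   42.1 -141.4] [0.4581 0.2852 0.1101] [-179.96717237  -20.06995235    5.2511145 ]
```

```bash
python3 -m pendant '[[[0.007,0,-0.019],[0,0,0],1],[[0.0103,0,-0.028],[0,0,0],1],[[0.0137,0,-0.0376],[0,0,0],1],[[0.0137,0,-0.0376],[0,0,0],1],[[0.0137,0,-0.0376],[0,0,0],1],[[0.007,0,-0.019],[0,0,0],1],[[0,0,0],[0,0,0],1]]'
python3 - <<'E'
from ov import *
s=robot.read_state();print(s['joint_positions'].round(1))
E
```

```text
clock: 38.25
eef_pos: [0.4583, 0.2854, 0.3008]
orientation: [-179.9, -20.1, 5.2]
wrist_force: [0.5, -0.9, -2.8]
grip_width: 0.0105
gripper_force: 107.5
[   3.6   -9.3  -40.6  107.2    5.    62.8 -123.9]
```

```bash
python3 -m pendant '[[[0,0,0],[0.02,0,-0.055],1],[[0,0,0],[0.0421,0,-0.1156],1],[[0,0,0],[0.0421,0,-0.1156],1],[[0,0,0],[0.0421,0,-0.1156],1],[[0,0,0],[0.0421,0,-0.1156],1],[[0,0,0],[0.0421,0,-0.1156],1],[[0,0,0],[0.0421,0,-0.1156],1],[[0,0,0],[0.0421,0,-0.1156],1]]'
python3 -m pendant '[[[0,0,0],[0.0421,0,-0.1156],1],[[0,0,0],[0.0421,0,-0.1156],1],[[0,0,0],[0.0421,0,-0.1156],1],[[0,0,0],[0.0421,0,-0.1156],1],[[0,0,0],[0.023,0,-0.063],1],[[0,0,0],[0,0,0],1],[[0,0,0],[0,0,0],1]]'
python3 d.py .506 -.206 .31 180 -20 90
python3 - <<'E'
from ov import *
s=robot.read_state();print(s['joint_positions'].round(1))
E
```

```text
clock: 39.25
eef_pos: [0.4569, 0.2843, 0.297]
orientation: [-179.9, -19.8, 58.2]
wrist_force: [0.2, 0.4, -2.7]
grip_width: 0.0104
gripper_force: 107.4
clock: 40.12
eef_pos: [0.4575, 0.2849, 0.2987]
orientation: [-179.9, -20.0, 89.9]
wrist_force: [-0.2, -0.6, -2.1]
grip_width: 0.0103
gripper_force: 107.5
turn [-0.0012  0.0002 -0.0013] rows>=0.0 shift after turn [-0.4574  0.0485 -0.1786] rows>=7.9
[ -3.4  -1.5 -19.3 102.2 -19.9  72.3 -17.9]
```

```bash
python3 -m pendant '[[[-0.0229,0.0024,-0.009],[0,0,0],1],[[-0.0457,0.0049,-0.0179],[0,0,0],1],[[-0.0457,0.0049,-0.0179],[0,0,0],1],[[-0.0457,0.0049,-0.0179],[0,0,0],1],[[-0.0457,0.0049,-0.0179],[0,0,0],1],[[-0.0457,0.0049,-0.0179],[0,0,0],1],[[-0.0457,0.0049,-0.0179],[0,0,0],1],[[-0.0457,0.0049,-0.0179],[0,0,0],1]]'
python3 -m pendant '[[[-0.0457,0.0049,-0.0179],[0,0,0],1],[[-0.0457,0.0049,-0.0179],[0,0,0],1],[[-0.0229,0.0024,-0.009],[0,0,0],1],[[0,0,0],[0,0,0],1],[[0,0,0],[0,0,0],1]]'
python3 - <<'E'
from ov import *
from d import delta
s=robot.read_state();print(s['joint_positions'].round(1))
for th in (25,50,62):
    a=np.radians(th); h=-.0355-.02-.160*np.cos(a)+.027*np.sin(a); z=.130+.160*np.sin(a)+.027*np.cos(a)
    print(th,round(h,4),round(z,4)); delta([.506,h,z,180,-20+th,90])
E
```

```text
clock: 41.12
eef_pos: [0.4948, -0.0845, 0.3086]
orientation: [179.9, -20.0, 90.0]
wrist_force: [1.3, 0.9, -2.3]
grip_width: 0.0105
gripper_force: 107.6
clock: 41.75
eef_pos: [0.5073, -0.2039, 0.3116]
orientation: [180.0, -20.1, 90.1]
wrist_force: [0.8, 0.8, -1.8]
grip_width: 0.0103
gripper_force: 107.5
[ 22.7  11.3   8.4  87.2 -18.8  92.3  32.2]
25 -0.1891 0.2221
turn [ 2.000e-04 -4.385e-01  2.100e-03] rows>=2.3 shift after turn [ 0.0226 -0.0013  0.0879] rows>=1.5
50 -0.1377 0.2699
turn [ 7.000e-04 -8.748e-01  2.100e-03] rows>=4.7 shift after turn [ 0.0782 -0.0013  0.0029] rows>=1.3
62 -0.1068 0.2839
turn [ 9.0000e-04 -1.0842e+00  2.0000e-03] rows>=5.8 shift after turn [ 0.0907 -0.0013 -0.0445] rows>=1.6
```

```bash
cat > pour.py <<'E'
from d import *
from scipy.spatial.transform import Rotation as R
import sys
def P(th):
    a=np.radians(th); return np.array([.506,-.0355-.02-.160*np.cos(a)+.027*np.sin(a),.132+.160*np.sin(a)+.027*np.cos(a)]),R.from_euler('xyz',[180,-20+th,90],degrees=True)
def seg(a,b):
    p,r=P(a);q,g=P(b); m=R.from_euler('xyz',[180,-20+(a+b)/2,90],degrees=True); print(a,b,m.inv().apply(q-p).round(4),(r.inv()*g).as_rotvec().round(4))
p,_=P(10); delta([*p,180,-10,90])
for a in np.arange(10,62,6.5): seg(a,a+6.5)
E
python3 pour.py
```

```text
turn [-1.000e-04 -1.767e-01  2.100e-03] rows>=0.9 shift after turn [-0.0261 -0.0013  0.1225] rows>=2.0
10.0 16.5 [ 0.0091  0.     -0.016 ] [-0.     -0.1134 -0.    ]
16.5 23.0 [ 0.0091  0.     -0.016 ] [ 0.     -0.1134 -0.    ]
23.0 29.5 [ 0.0091  0.     -0.016 ] [ 0.     -0.1134 -0.    ]
29.5 36.0 [ 0.0091  0.     -0.016 ] [-0.     -0.1134 -0.    ]
36.0 42.5 [ 0.0091 -0.     -0.016 ] [ 0.     -0.1134 -0.    ]
42.5 49.0 [ 0.0091  0.     -0.016 ] [-0.     -0.1134 -0.    ]
49.0 55.5 [ 0.0091  0.     -0.016 ] [ 0.     -0.1134 -0.    ]
55.5 62.0 [ 0.0091 -0.     -0.016 ] [-0.     -0.1134  0.    ]
```

```bash
python3 -m pendant '[[[0,0,0],[0,-0.088,0.001],1],[[0,0,0],[0,-0.088,0.001],1],[[-0.0065,0,0.03],[0,0,0],1],[[-0.0065,-0.001,0.03],[0,0,0],1],[[-0.0065,0,0.03],[0,0,0],1],[[-0.0065,0,0.03],[0,0,0],1],[[0,0,0],[0,0,0],1],[[0,0,0],[0,0,0],1]]'
python3 pour.py | head -1
python3 - <<'E'
from ov import *
s=robot.read_state();p=s['eef_pos']
d=snap('side','side8');c=snap('top','top8'); J=[(barrel,T(.506,-.0355,0,0))]
cv2.imwrite('pics/m10.png',np.hstack([over(c,J,310,170,80,90,4),over(d,J,255,150,110,90,4)]))
E
```

```text
clock: 42.75
eef_pos: [0.5069, -0.2096, 0.1904]
orientation: [179.9, -10.0, 90.0]
wrist_force: [-0.4, -0.1, -1.3]
grip_width: 0.0099
gripper_force: 107.7
turn [0.0018 0.0007 0.0001] rows>=0.0 shift after turn [ 0.0005 -0.0009  0.0042] rows>=0.1
```

View pics/m10.png

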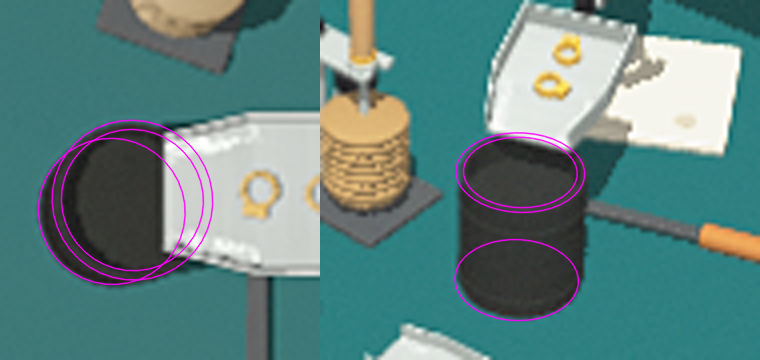

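```bash
python3 -m pendant '[[[0,-0.004,0],[0,0,0],1],[[0.0091,0,-0.016],[0,-0.1134,0],1],[[0.0091,0,-0.016],[0,-0.1134,0],1],[[0,0,0],[0,0,0],1],[[0,0,0],[0,0,0],1]]'
python3 - <<'E'
from pour import *
p,_=P(23); delta([*p,180,3,90]); print(robot.read_state()['joint_positions'].round(1))
E
```

```text
clock: 43.48
eef_pos: [0.5014, -0.1972, 0.2225]
orientation: [-180.0, 3.0, 89.8]
wrist_force: [-0.3, -0.1, -2.5]
grip_width: 0.0105
gripper_force: 107.7
turn [-0.0007  0.2262 -0.003 ] rows>=1.2 shift after turn [-0.0173  0.0046  0.0336] rows>=0.6
10.0 16.5 [ 0.0091  0.     -0.016 ] [-0.     -0.1134 -0.    ]
16.5 23.0 [ 0.0091  0.     -0.016 ] [ 0.     -0.1134 -0.    ]
23.0 29.5 [ 0.0091  0.     -0.016 ] [ 0.     -0.1134 -0.    ]
29.5 36.0 [ 0.0091  0.     -0.016 ] [-0.     -0.1134 -0.    ]
36.0 42.5 [ 0.0091 -0.     -0.016 ] [ 0.     -0.1134 -0.    ]
42.5 49.0 [ 0.0091  0.     -0.016 ] [-0.     -0.1134 -0.    ]
49.0 55.5 [ 0.0091  0.     -0.016 ] [ 0.     -0.1134 -0.    ]
55.5 62.0 [ 0.0091 -0.     -0.016 ] [-0.     -0.1134  0.    ]
turn [-0.001  -0.0007 -0.0029] rows>=0.0 shift after turn [0.0051 0.0046 0.0028] rows>=0.1
[ 12.3   5.    4.8 102.1   2.6  72.1  16.1]
```

```bash
python3 -m pendant '[[[0.011,0,-0.015],[0,-0.1134,0],1],[[0.011,0,-0.015],[0,-0.1134,0],1],[[0.011,0,-0.015],[0,-0.1134,0],1],[[0.011,0,-0.015],[0,-0.1134,0],1],[[0.011,0,-0.015],[0,-0.1134,0],1],[[0.011,0,-0.015],[0,-0.1134,0],1],[[0,0,0],[0,0,0],1],[[0,0,0],[0,0,0],1]]'
python3 -m pendant '[[[0,0,0],[0,0,0],1],[[0,0,0],[0,0,0],1],[[0,0,0],[0,0,0],1],[[0,0,0],[0,0,0],1]]'
python3 - <<'E'
from pour import *
from ov import *
p,_=P(62); delta([*p,180,42,90]); print(robot.read_state()['joint_positions'].round(1))
d=snap('side','side9');c=snap('top','top9')
cv2.imwrite('pics/m11.png',np.hstack([over(c,[],310,170,80,90,4),over(d,[],255,130,110,90,4)]))
E
```

```text
clock: 44.48
eef_pos: [0.5017, -0.108, 0.2839]
orientation: [-179.8, 42.0, 89.8]
wrist_force: [0.5, -0.3, -2.0]
grip_width: 0.0103
gripper_force: 107.8
clock: 44.98
eef_pos: [0.5021, -0.1061, 0.2849]
orientation: [180.0, 42.0, 89.9]
wrist_force: [-0.5, 0.4, -1.1]
grip_width: 0.0105
gripper_force: 107.8
turn [-5.000e-04  9.077e-01 -2.100e-03] rows>=4.9 shift after turn [-0.1178  0.0039  0.0792] rows>=2.3
10.0 16.5 [ 0.0091  0.     -0.016 ] [-0.     -0.1134 -0.    ]
16.5 23.0 [ 0.0091  0.     -0.016 ] [ 0.     -0.1134 -0.    ]
23.0 29.5 [ 0.0091  0.     -0.016 ] [ 0.     -0.1134 -0.    ]
29.5 36.0 [ 0.0091  0.     -0.016 ] [-0.     -0.1134 -0.    ]
36.0 42.5 [ 0.0091 -0.     -0.016 ] [ 0.     -0.1134 -0.    ]
42.5 49.0 [ 0.0091  0.     -0.016 ] [-0.     -0.1134 -0.    ]
49.0 55.5 [ 0.0091  0.     -0.016 ] [ 0.     -0.1134 -0.    ]
55.5 62.0 [ 0.0091 -0.     -0.016 ] [-0.     -0.1134  0.    ]
turn [-0.0014  0.0001 -0.0016] rows>=0.0 shift after turn [-0.0012  0.0039 -0.0004] rows>=0.1
[ -6.8   4.7 -10.4 105.5  40.6  86.3 -26.2]
```

View pics/m11.png

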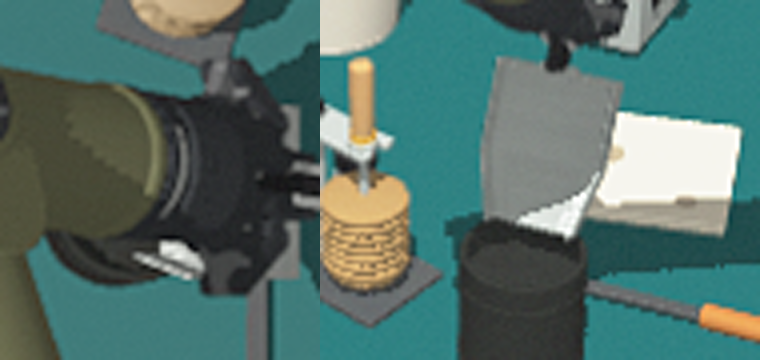

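```bash
python3 -m pendant '[[[-0.0268,0,-0.0297],[0,0,0],1],[[-0.0134,0,-0.015],[0,0,0],1],[[0,0,0],[0,0.155,0],1],[[0,0,0],[0,0.155,0],1],[[0,0,0],[0,0.155,0],1],[[0,0,0],[0,0.155,0],1],[[0,0,0],[0,0.155,0],1],[[0,0,0],[0,0.155,0],1]]'
python3 -m pendant '[[[0,0,0],[0,0.152,0],1],[[0,0,0],[0,0,0],1],[[0,0,0],[0,0,0],1]]'
python3 d.py .4581 .2852 .301 180 -20.07 90
python3 - <<'E'
from ov import *
print(robot.read_state()['joint_positions'].round(1))
c=snap('top','top10'); snap('side','side10')
hsv=cv2.cvtColor(c['color'],cv2.COLOR_RGB2HSV); m=((hsv[...,1]>80)&(hsv[...,0]>12)&(hsv[...,0]<35)&(hsv[...,2]>60)).astype('uint8')
n,l,st,ce=cv2.connectedComponentsWithStats(m); print([(s.tolist(),e.round(1).tolist()) for s,e in zip(st,ce) if 8<s[4]<400])
E
```

```text
clock: 46.08
eef_pos: [0.5022, -0.1063, 0.3456]
orientation: [179.9, -11.5, 89.9]
wrist_force: [-0.2, -0.1, -3.3]
grip_width: 0.0102
gripper_force: 107.8
clock: 46.45
eef_pos: [0.5023, -0.1049, 0.3448]
orientation: [-180.0, -19.9, 90.0]
wrist_force: [0.2, 0.1, -2.4]
grip_width: 0.0103
gripper_force: 107.9
turn [-0.0006  0.0037 -0.0002] rows>=0.0 shift after turn [ 0.3514 -0.0442  0.175 ] rows>=6.3
[ 12.8   4.4   8.8  91.1 -19.1  92.1  22.1]
[([0, 64, 37, 9, 203], [17.6, 67.9]), ([163, 69, 8, 26, 42], [166.9, 80.7]), ([141, 71, 24, 25, 52], [152.9, 83.5]), ([359, 148, 13, 13, 102], [364.7, 154.0]), ([289, 151, 10, 10, 77], [293.3, 155.6]), ([370, 270, 8, 29, 225], [373.4, 283.8]), ([454, 302, 3, 9, 9], [455.0, 306.0]), ([539, 318, 11, 1, 11], [544.0, 318.0]), ([513, 342, 3, 9, 9], [513.9, 346.0])]
```

```bash
python3 -m pendant '[[[0.0439,-0.0055,0.0219],[0,0,0],1],[[0.0439,-0.0055,0.0219],[0,0,0],1],[[0.0439,-0.0055,0.0219],[0,0,0],1],[[0.0439,-0.0055,0.0219],[0,0,0],1],[[0.0439,-0.0055,0.0219],[0,0,0],1],[[0.0439,-0.0055,0.0219],[0,0,0],1],[[0.0439,-0.0055,0.0219],[0,0,0],1],[[0.0439,-0.0055,0.0219],[0,0,0],1]]'
python3 -m pendant '[[[0,0,0],[-0.0631,0,0.1734],1],[[0,0,0],[-0.0631,0,0.1734],1],[[0,0,0],[-0.0631,0,0.1734],1],[[0,0,0],[-0.0631,0,0.1734],1],[[0,0,0],[-0.0631,0,0.1734],1],[[0,0,0],[-0.0631,0,0.1734],1],[[0,0,0],[-0.0631,0,0.1734],1],[[0,0,0],[-0.0631,0,0.1734],1]]'
python3 -m pendant '[[[0,0,0],[0,0,0],1],[[0,0,0],[0,0,0],1]]'
python3 d.py .4581 .2852 .18 180 -20.07 5.25
python3 - <<'E'
from ov import *
print(robot.read_state()['joint_positions'].round(1))
E
```

```text
clock: 47.55
eef_pos: [0.4573, 0.287, 0.3006]
orientation: [179.9, -19.9, 90.1]
wrist_force: [0.5, 0.1, -1.7]
grip_width: 0.0103
gripper_force: 107.8
clock: 48.55
eef_pos: [0.4571, 0.2857, 0.3007]
orientation: [179.9, -20.1, 5.2]
wrist_force: [-0.4, -1.3, -1.5]
grip_width: 0.0103
gripper_force: 107.8
clock: 48.8
eef_pos: [0.4584, 0.2844, 0.3003]
orientation: [179.9, -20.0, 5.6]
wrist_force: [0.6, -0.3, -1.5]
grip_width: 0.01
gripper_force: 107.9
turn [-0.0009  0.0015  0.0055] rows>=0.0 shift after turn [-0.0415 -0.0008  0.1129] rows>=1.9
[  -4.    -8.7  -33.9  107.4    6.6   63.1 -124.9]
```

```bash
python3 -m pendant '[[[-0.0138,-0.0008,0.0376],[0,0.0015,0.005],1],[[-0.0138,0,0.0376],[0,0,0],1],[[-0.0138,0,0.0376],[0,0,0],1],[[-0.0138,0,0.0376],[0,0,0],1],[[0,0,0],[0,0,0],1],[[0,0,0],[0,0,0],1]]'
python3 d.py .4581 .2852 .1101 180 -20.07 5.25
python3 - <<'E'
from ov import *
print(robot.read_state()['joint_positions'].round(1))
E
```

```text
clock: 49.55
eef_pos: [0.4595, 0.2855, 0.1417]
orientation: [-179.9, -20.2, 5.0]
wrist_force: [1.0, 1.0, -0.9]
grip_width: 0.0104
gripper_force: 107.9
turn [-0.0012 -0.0021 -0.0034] rows>=0.0 shift after turn [-0.0122  0.0002  0.0292] rows>=0.5
[  -4.4    0.2  -37.4  119.5   16.9   45.1 -137.2]
```

```bash
python3 -m pendant '[[[-0.004,0,0.01],[0,-0.002,0],1],[[-0.004,0,0.01],[0,0,0],1],[[-0.0015,0,0.004],[0,0,0],1],[[0,0,0],[0,0,0],1],[[0,0,0],[0,0,0],1]]'
python3 d.py .4581 .2852 .1101 180 -20.07 5.25
```

```text
clock: 50.18
eef_pos: [0.4579, 0.2852, 0.1144]
orientation: [-179.9, -20.0, 5.0]
wrist_force: [-0.6, 0.2, -1.9]
grip_width: 0.0102
gripper_force: 107.8
turn [-0.0004  0.0017 -0.0037] rows>=0.0 shift after turn [-0.0013  0.      0.0041] rows>=0.1
```

```bash
python3 -m pendant '[[[-0.0005,0,0.002],[0,0,0],1],[[-0.0005,0,0.002],[0,0,0],1],[[0,0,0],[0,0,0],1],[[0,0,0],[0,0,0],1]]'
python3 -m pendant '[[[0,0,0],[0,0,0],1]]'
```

```text
clock: 50.68
eef_pos: [0.4584, 0.2851, 0.1103]
orientation: [-179.9, -20.0, 5.0]
wrist_force: [-1.0, -0.3, -0.7]
grip_width: 0.0102
gripper_force: 108.3
clock: 50.8
eef_pos: [0.4584, 0.2851, 0.1102]
orientation: [-179.9, -20.0, 5.0]
wrist_force: [0.4, 0.3, -0.8]
grip_width: 0.0104
gripper_force: 108.3
```

Release, back out up.

```bash
python3 -m pendant '[[[0,0,0],[0,0,0],0.2],[[0,0,0],[0,0,0],-0.2],[[0,0,0],[0,0,0],-0.2],[[0,0,0],[0,0,0],-0.2],[[0,0,-0.03],[0,0,0],-0.2],[[0,0,-0.05],[0,0,0],-0.2],[[0.017,0,-0.047],[0,0,0],-0.2],[[0.017,0,-0.047],[0,0,0],-0.2]]'
python3 d.py .6865 .0905 .2 180 0 5 / .6865 .0905 .2 180 0 60
python3 - <<'E'
from ov import *
print(robot.read_state()['joint_positions'].round(1))
snap('top','top11');snap('side','side11')
c=load('side11');b=load('side6')
# compare scoop area in side before/after
g=lambda c:cv2.GaussianBlur(cv2.cvtColor(c['color'],cv2.COLOR_RGB2GRAY)[235:300,218:262],(0,0),1).astype('float32')
print(cv2.phaseCorrelate(g(b),g(c)), np.abs(g(b)-g(c)).mean())
c=load('top11');hsv=cv2.cvtColor(c['color'],cv2.COLOR_RGB2HSV); m=((hsv[...,1]>80)&(hsv[...,0]>12)&(hsv[...,0]<35)&(hsv[...,2]>60)).astype('uint8')
n,l,st,ce=cv2.connectedComponentsWithStats(m); print([(s.tolist(),e.round(1).tolist()) for s,e in zip(st,ce) if 8<s[4]<400])
E
```

```text
clock: 51.8
eef_pos: [0.4305, 0.2823, 0.2871]
orientation: [-179.9, -20.0, 5.0]
wrist_force: [0.2, 0.4, -0.6]
grip_width: 0.0514
gripper_force: 0.0
turn [-0.0014 -0.3491  0.0011] rows>=1.9 shift after turn [0.2383 0.2134 0.0871] rows>=5.3
turn [ 0.1662 -0.3224 -0.9488] rows>=5.4 shift after turn [-0.0381  0.3176  0.0871] rows>=5.3
[  -3.7  -12.   -35.1  111.1    4.7   62.1 -125.8]
((0.6085982599290389, -0.01339811885851816), 0.8615446426986176) 4.7034965
[([0, 64, 37, 9, 214], [16.8, 67.9]), ([163, 69, 8, 26, 42], [166.9, 80.6]), ([141, 71, 24, 25, 52], [152.9, 83.5]), ([342, 148, 31, 31, 376], [356.7, 165.2]), ([359, 148, 13, 13, 95], [364.6, 154.1]), ([289, 151, 10, 10, 77], [293.3, 155.6]), ([370, 270, 8, 29, 224], [373.5, 283.9]), ([145, 307, 10, 6, 11], [149.4, 308.8]), ([539, 318, 11, 1, 11], [544.0, 318.0]), ([231, 349, 8, 12, 12], [234.2, 354.5])]
```

```bash
python3 -m pendant '[[[0,0,0],[0,-0.1746,0],-0.2],[[0,0,0],[0,-0.1746,0],-0.2],[[0.0477,0.0427,0.01],[0,0,0],-0.2],[[0.0477,0.0427,0.01],[0,0,0],-0.2],[[0.0477,0.0427,0.01],[0,0,0],-0.2],[[0.0477,0.0427,0.01],[0,0,0],-0.2],[[0.0477,0.0427,0.01],[0,0,0],-0.2],[[0,0,0],[0,0,-0.16],-0.2]]'
python3 -m pendant '[[[0,0,0],[0,0,-0.16],-0.2],[[0,0,0],[0,0,-0.16],-0.2],[[0,0,0],[0,0,-0.16],-0.2],[[0,0,0],[0,0,-0.16],-0.2],[[0,0,0],[0,0,-0.16],-0.2],[[0,0,0],[0,0,0],-0.2],[[0,0,0],[0,0,0],-0.2]]'
python3 d.py .6875 .0905 .1 180 0 60
python3 - <<'E'
from ov import *
print(robot.read_state()['joint_positions'].round(1))
s=snap('side','side12');c=snap('top','top12'); a=load('top0'); s0=load('side0')
g=lambda c,r0,r1,c0,c1:cv2.GaussianBlur(cv2.cvtColor(c['color'],cv2.COLOR_RGB2GRAY)[r0:r1,c0:c1],(0,0),1).astype('float32')
for q in (c,load('top11')): print('barrel top',cv2.phaseCorrelate(g(a,195,245,315,365),g(q,195,245,315,365)),cv2.phaseCorrelate(g(a,135,180,270,320),g(q,135,180,270,320)))
print('side barrel',cv2.phaseCorrelate(g(s0,180,230,285,325),g(s,180,230,285,325)),'lid side',cv2.phaseCorrelate(g(s0,212,240,220,258),g(s,212,240,220,258)))
i=load('top11')['color'].astype(int); sub=i[200:238,325:360]; rb=sub[...,0]-sub[...,2]; print(rb.max(),np.argwhere(rb>12).tolist()[:30], sub.reshape(-1,3).mean(0))
i=a['color'].astype(int); sub=i[200:238,325:360]; print((sub[...,0]-sub[...,2]).max())
E
```

```text
clock: 52.9
eef_pos: [0.6805, 0.0906, 0.2319]
orientation: [180.0, 0.3, 13.9]
wrist_force: [-0.9, 0.3, 0.2]
grip_width: 0.0507
gripper_force: 0.0
clock: 53.78
eef_pos: [0.678, 0.0974, 0.2359]
orientation: [-179.9, -0.0, 59.9]
wrist_force: [1.0, -0.4, 0.5]
grip_width: 0.0512
gripper_force: 0.0
turn [-0.0021 -0.0002 -0.0018] rows>=0.0 shift after turn [-0.0013  0.0117  0.1359] rows>=2.2
[ 12.4  26.2 -32.1  77.5  13.7  80.2 -49.4]
barrel top ((1.968130508531992, -4.481879090302186), 0.08346458587646484) ((1.2364655350981444, -0.07557620001615462), 0.1903208965725369)
barrel top ((0.05176819351798301, 0.0691696253191374), 0.9800274417877197) ((-0.007435241425735484, 0.5002537384998149), 0.9236604554918078)
side barrel ((0.0007763812768075695, -0.05810312314079624), 0.9992179673314094) lid side ((-0.00934907990377809, 0.03654206825656381), 0.9757395658890406)
12 [] [52.20526316 58.59548872 55.17593985]
14
```

Run:
```python
from ov import *
a=load('top0')['color'].astype(int)
for f in ('top10','top11'):
    b=load(f)['color'].astype(int); D=np.abs(b-a).sum(2)[195:245,315:370]
    w=np.argwhere(D>15); print(f,len(w),w.mean(0)+[195,315] if len(w) else '', [(r+195,c+315,a[r+195,c+315].tolist(),b[r+195,c+315].tolist()) for r,c in w[:24]])
print(proj(load('top0'),tp(T(.506,-.0355,0,0),np.array([[0,0,.008],[.03,0,.008],[-.03,0,.008],[0,.03,.008],[0,-.03,.008],[0,.03,.115],[0,-.03,.115]]))).round(1))
print(load('top11')['color'][203:236,342].tolist())
```

```text
top10 2359 [215.99618482 342.5981348 ] [(np.int64(195), np.int64(315), [60, 118, 117], [164, 175, 170]), (np.int64(195), np.int64(316), [60, 118, 117], [177, 182, 177]), (np.int64(195), np.int64(317), [61, 118, 118], [187, 192, 187]), (np.int64(195), np.int64(318), [61, 119, 118], [175, 181, 177]), (np.int64(195), np.int64(319), [60, 119, 118], [177, 179, 176]), (np.int64(195), np.int64(320), [58, 118, 117], [180, 180, 177]), (np.int64(195), np.int64(321), [59, 118, 117], [179, 180, 176]), (np.int64(195), np.int64(322), [59, 118, 117], [159, 161, 157]), (np.int64(195), np.int64(323), [59, 118, 118], [118, 121, 118]), (np.int64(195), np.int64(324), [58, 117, 117], [122, 124, 119]), (np.int64(195), np.int64(325), [62, 119, 119], [151, 155, 150]), (np.int64(195), np.int64(326), [60, 118, 118], [164, 166, 162]), (np.int64(195), np.int64(327), [61, 119, 118], [165, 168, 163]), (np.int64(195), np.int64(328), [59, 117, 119], [175, 179, 175]), (np.int64(195), np.int64(329), [59, 117, 118], [197, 201, 197]), (np.int64(195), np.int64(330), [61, 120, 119], [205, 208, 205]), (np.int64(195), np.i
[... 1943 characters left out ...]
]), (np.int64(196), np.int64(327), [57, 117, 117], [64, 124, 124]), (np.int64(196), np.int64(337), [60, 119, 119], [65, 125, 124])]
[[337.6 222. ]
 [337.7 211.4]
 [337.6 232.6]
 [327.  221.8]
 [348.3 222.2]
 [330.9 219.1]
 [354.1 219.5]]
[[41, 40, 39], [56, 57, 53], [56, 58, 54], [57, 58, 53], [55, 57, 53], [53, 56, 53], [53, 55, 51], [55, 57, 54], [52, 57, 51], [56, 57, 54], [55, 57, 53], [53, 57, 52], [53, 56, 52], [53, 55, 52], [54, 58, 53], [54, 56, 51], [57, 57, 53], [57, 57, 52], [55, 56, 51], [53, 54, 51], [54, 56, 52], [57, 59, 54], [58, 59, 56], [58, 58, 55], [54, 55, 51], [56, 58, 52], [54, 55, 52], [55, 57, 53], [56, 58, 54], [58, 59, 56], [56, 57, 53], [58, 60, 56], [57, 57, 53]]
```

Run:
```python
from ov import *
a=load('top0')['color'].astype(int); b=load('top11')['color'].astype(int)
D=(b-a)[200:240,320:364]
for r in range(0,40,2): print(200+r,' '.join('%4d'%v for v in (D[...,0]-D[...,2])[r,::2]),'|',' '.join('%3d'%v for v in b[200+r,320:364:2,0]))
for f,f0 in (('top11','top0'),('top12','top0'),('side12','side0'),('side9','side0')):
    x=load(f)['color']; h=cv2.cvtColor(x,cv2.COLOR_RGB2HSV); h0=cv2.cvtColor(load(f0)['color'],cv2.COLOR_RGB2HSV)
    k=lambda h:(h[...,0]>8)&(h[...,0]<35)&(h[...,1]>60)&(h[...,2]>40)
    m=(k(h)&~k(h0)).astype('uint8'); n,l,st,ce=cv2.connectedComponentsWithStats(m); print(f,[(s.tolist()) for s in st[1:] if 5<s[4]<300])
```

```text
200   -2   -2   -2   -2   -4   -1   -1   -2   -2   -2   -2   -1    0   -3   -1   -2   -2   -1    1   -1   -4    1 |  63  62  62  63  63  64  64  64  66  58  58  60  62  59  65  58  53  53  53  52  52  54
202   -2   -1   -3   -3   -2   -2   -2   -2    1    1    0    2    4    0   -1    2   -1   -4   -3    0   -1   -2 |  62  63  62  61  64  64  63  54  58  57  48  47  48  50  56  48  37  30  32  33  32  33
204   -4   -2   -3   -3   -2   -1    1    1    1    2    0    1    0   -2    3    1    0    0    0    0    1   -3 |  62  64  62  64  64  58  61  50  32  43  53  56  50  51  42  45  57  47  31  36  37  34
206   -3    1   -2   -4   -1    1   -2    2    0    0    3   -1    1    0    2   -1    1    1   -1   -3    0   -2 |  63  64  62  63  61  60  39  38  53  57  56  57  53  60  58  53  39  55  53  33  35  35
208   -2   -1   -2   -1   -1    2    3    1   -1   -1   -2   -1    3    0   -1    2   -1    0   -1    0   -4   -1 |  64  65  66  57  56  39  40  58  58  57  55  53  56  55  56  57  56  45  54  52  33  34
210   -2   -3    0    1    0   -1   -1    0    0    2   -1    0    1    0    0  
[... 3329 characters left out ...]
de12 [[422, 26, 4, 3, 6], [464, 148, 3, 6, 8], [478, 155, 3, 13, 15], [262, 159, 2, 7, 9], [476, 170, 3, 14, 21], [464, 172, 3, 6, 6], [255, 178, 1, 12, 12], [475, 185, 6, 7, 16], [487, 187, 5, 5, 12], [444, 188, 11, 34, 151], [478, 192, 7, 1, 7], [281, 272, 4, 2, 6]]
side9 [[507, 41, 15, 46, 174], [469, 78, 2, 9, 13], [464, 88, 38, 45, 279], [453, 137, 11, 46, 146], [262, 146, 1, 8, 8], [464, 148, 3, 6, 8], [482, 152, 12, 2, 13], [478, 155, 8, 13, 32], [490, 156, 5, 3, 9], [262, 159, 2, 7, 7], [490, 160, 8, 26, 54], [492, 166, 2, 8, 8], [476, 169, 3, 15, 22], [464, 172, 3, 6, 6], [255, 176, 2, 13, 13], [475, 185, 6, 7, 16], [487, 187, 5, 5, 14], [445, 188, 10, 34, 201], [478, 192, 7, 1, 7]]
```

Run:
```python
from ov import *
a=load('top0')['color'].astype(int); 
for f in('top11',):
    b=load(f)['color'].astype(int); D=(b-a).sum(2)
    for r in range(198,244): print(r,' '.join('%3d'%v for v in D[r,318:372]))
print([ (f,load(f)['color'][226-8:226+8:4,332:360:4].mean(2).round().tolist()) for f in ('top0','top3')])
```

```text
198  17  10  14   8  12  13  13  14  12   7  19  17  14  20  10  14  11  14  10   7  13  15  10  17  13  12  16  14   9  18   7  12  14  13   9  15  11  17   9  16  12  22  15  19  18   9  14  11   9  15  10  16  14  13
199  19  14  13   8   9  18  16  17  16  11  18  12   8  20  13  12  16  14  15  13   7  14  11  13  11   4  10  19  16   9  13  16  12  18  13  23   7  14  18  15  14  11  15   8  15  16  16  13  17  16  13  16   7   9
200  16  18  16  13  10  16   4  14  18  11  11  10  17  11  19  15  16   8  16  11  14  15  13  15  17  14  16  13  12   7  14  20  14  12  17  13  16  14  17   7  14   8   9  13  23  10  11  11  18  15  23   9  18  13
201  13  13   7  14  16  10  14   9  13  15  13  13  10  15  14  19   7  12   4  13  20   8   2   7   6   8  19   8  14  11   9   9  19  10  14  14  19   7   6  11  11   2   7  19  17   7  12  11  15  13  17   9  16  16
202  12  19  14  13  18  12   9  17  11   7  16  19  16  11  15   9   8  16  10   4  10   5   8  -2  10  10   1   9   5   4  10  12   3  12   9   7  -3   3   9   4   5  17   0   6   8  -2  13   9  10   2  15   5   9  11

[... 8758 characters left out ...]
 -11  16  17   9  16  18  12  10   6  13  15  10  11  15  12  12   8  13  11  16  10
243 -123 -131 -123 -128 -126 -133 -127 -121 -123 -126 -139 -134 -150 -95 -60 -19  18  17  21  23  12  21  21  19   7 -24 -44 -114 -139 -124 -132 -140 -128 -87 -42  16  27  24  17  18  16  19   5  10  17  13  18  14  17  18  14  14  17  13
[('top0', [[51.0, 53.0, 53.0, 52.0, 53.0, 49.0, 53.0], [52.0, 55.0, 53.0, 53.0, 51.0, 54.0, 51.0], [54.0, 54.0, 51.0, 52.0, 53.0, 55.0, 54.0], [39.0, 53.0, 55.0, 53.0, 52.0, 52.0, 47.0]]), ('top3', [[53.0, 53.0, 55.0, 54.0, 54.0, 51.0, 53.0], [55.0, 54.0, 55.0, 52.0, 55.0, 54.0, 50.0], [56.0, 54.0, 54.0, 50.0, 52.0, 53.0, 50.0], [41.0, 54.0, 57.0, 55.0, 51.0, 53.0, 50.0]])]
```

```bash
python3 -m pendant '[[[-0.001,0.0117,0],[0,0,0],-0.2],[[0,0,0.05],[0,0,0],-0.2],[[0,0,0.05],[0,0,0],-0.2],[[0,0,0.035],[0,0,0],-0.2],[[0,0,0.03],[0,0,0],-0.2],[[0,0,0.015],[0,0,0],-0.2],[[0,0,0],[0,0,0],-0.2],[[0,0,0],[0,0,0],-0.2]]'
python3 d.py .6875 .0910 .038 180 0 60
```

```text
clock: 54.88
eef_pos: [0.6888, 0.0912, 0.0581]
orientation: [180.0, -0.1, 60.0]
wrist_force: [0.0, 1.2, -0.6]
grip_width: 0.0509
gripper_force: 0.0
turn [ 0.0004 -0.0022  0.0006] rows>=0.0 shift after turn [-0.0008 -0.001   0.0201] rows>=0.3
```

```bash
python3 -m pendant '[[[0,0,0.01],[0,0,0],-0.2],[[0,0,0.009],[0,0,0],-0.2],[[0,0,0],[0,0,0],-0.2],[[0,0,0],[0,0,0],1],[[0,0,0],[0,0,0],1],[[0,0,0],[0,0,0],1],[[0,0,0],[0,0,0],1]]' 70
python3 -m pendant '[[[0,0,-0.03],[0,0,0],1],[[0,0,0],[0,0,0],1]]'
```

```text
clock: 55.75
eef_pos: [0.6879, 0.0913, 0.0381]
orientation: [-180.0, -0.1, 60.1]
wrist_force: [0.3, 0.5, 3.5]
grip_width: 0.024
gripper_force: 69.2
clock: 56.0
eef_pos: [0.6892, 0.0915, 0.0695]
orientation: [179.9, -0.2, 60.0]
wrist_force: [1.2, 0.3, -1.7]
grip_width: 0.0233
gripper_force: 69.0
```

```bash
python3 -m pendant '[[[0,0,-0.05],[0,0,0],1],[[0,0,-0.05],[0,0,0],1],[[0,0,-0.05],[0,0,0],1],[[0,0,0],[0,0,0],1]]'
python3 d.py .506 -.0348 .215 180 0 60
```

```text
clock: 56.5
eef_pos: [0.6899, 0.0916, 0.2217]
orientation: [179.7, -0.3, 60.0]
wrist_force: [1.0, 0.8, -0.9]
grip_width: 0.0236
gripper_force: 69.0
turn [ 0.0046 -0.0055  0.0007] rows>=0.0 shift after turn [-0.2015 -0.0961  0.0067] rows>=3.6
```

Run:
```python
from ov import *
c=snap('top','top13');s=snap('side','side13')
a=load('top0')['color']
g=lambda c:cv2.GaussianBlur(cv2.cvtColor(c['color'],cv2.COLOR_RGB2GRAY)[188:250,312:370],(0,0),1).astype('float32')
print(cv2.phaseCorrelate(g(load('top0')),g(c)))
```

```text
((-2.354364585978921, 0.7848048808815484), 0.09978925908605257)
```

```bash
python3 -m pendant '[[[-0.04,-0.0192,0],[0,0,0],1],[[-0.04,-0.0192,0],[0,0,0],1],[[-0.04,-0.0192,0],[0,0,0],1],[[-0.04,-0.0192,0],[0,0,0],1],[[-0.04,-0.0192,0],[0,0,0],1],[[0,0,0],[0,0,0],1],[[0,0,0],[0,0,0],1]]'
python3 d.py .506 -.0348 .165 180 0 60
python3 - <<'E'
from ov import *
x,y,z=robot.read_state()['eef_pos']
c=snap('top','top14');d=snap('side','side14'); J=[(barrel,T(.506,-.0355,0,0)),(lid,T(x,y-.0008,z-.038,0))]
cv2.imwrite('pics/m12.png',np.hstack([over(c,J,305,170,80,90,4),over(d,J,265,140,100,90,4)]))
E
```

```text
clock: 57.48
eef_pos: [0.5043, -0.0343, 0.2162]
orientation: [-179.8, -0.0, 60.0]
wrist_force: [0.3, -0.4, -1.7]
grip_width: 0.0237
gripper_force: 69.2
turn [-0.0034 -0.0005  0.0006] rows>=0.0 shift after turn [0.0004 0.0017 0.0512] rows>=0.8
```

View pics/m12.png

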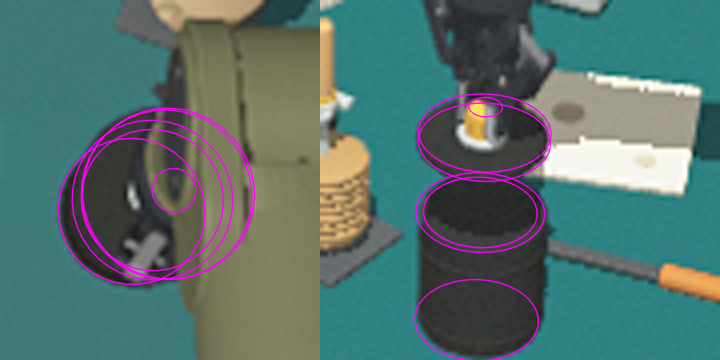

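```bash
python3 -m pendant '[[[-0.0005,0.001,0.02],[0.0,0,0],1],[[0,0,0.02],[0,0,0],1],[[0,0,0.012],[0,0,0],1],[[0,0,0],[0,0,0],1],[[0,0,0],[0,0,0],1]]'
python3 -m pendant '[[[0,0,0.006],[0,0,0],1],[[0,0,0],[0,0,0],1],[[0,0,0.004],[0,0,0],1],[[0,0,0],[0,0,0],1]]'
python3 d.py .505 -.0353 .146 180 0 60
```

```text
clock: 58.2
eef_pos: [0.5059, -0.0351, 0.1661]
orientation: [-180.0, -0.1, 60.1]
wrist_force: [-0.3, -0.2, -1.2]
grip_width: 0.0236
gripper_force: 69.2
clock: 58.7
eef_pos: [0.505, -0.0354, 0.1552]
orientation: [-179.9, -0.0, 60.0]
wrist_force: [-0.9, -0.3, -1.3]
grip_width: 0.0236
gripper_force: 69.2
turn [-0.0021 -0.0004  0.0008] rows>=0.0 shift after turn [ 0.0001 -0.      0.0092] rows>=0.1
```

```bash
python3 -m pendant '[[[0,0,0.004],[0,0,0],1],[[0,0,0],[0,0,0],1]]'
python3 -m pendant '[[[0,0,0.003],[0,0,0],1],[[0,0,0],[0,0,0],1]]'
python3 -m pendant '[[[0,0,0.002],[0,0,0],1],[[0,0,0],[0,0,0],1],[[0,0,0],[0,0,0],1]]'
```

```text
clock: 58.95
eef_pos: [0.505, -0.0353, 0.1511]
orientation: [-179.9, -0.0, 60.1]
wrist_force: [-0.3, -0.1, -1.4]
grip_width: 0.0236
gripper_force: 69.2
clock: 59.2
eef_pos: [0.5051, -0.0354, 0.1482]
orientation: [-179.9, -0.0, 60.0]
wrist_force: [0.5, 0.7, -1.9]
grip_width: 0.0236
gripper_force: 69.2
clock: 59.58
eef_pos: [0.5053, -0.0354, 0.1465]
orientation: [-179.9, -0.0, 60.0]
wrist_force: [-0.6, -0.6, -0.9]
grip_width: 0.0233
gripper_force: 69.2
```

```bash
python3 -m pendant '[[[0,0,0.0015],[0,0,0],1],[[0,0,0],[0,0,0],1],[[0,0,0],[0,0,0],0.2],[[0,0,0],[0,0,0],-0.1],[[0,0,0],[0,0,0],-0.1],[[0,0,0],[0,0,0],-0.1],[[0,0,-0.02],[0,0,0],-0.1],[[0,0,-0.05],[0,0,0],-0.1]]'
python3 -m pendant '[[[0,0,-0.05],[0,0,0],-0.1],[[0,0,-0.05],[0,0,0],-0.1],[[0.05,-0.03,0],[0,0,0],-0.1],[[0.05,-0.03,0],[0,0,0],-0.1],[[0.05,-0.03,0],[0,0,0],-0.1],[[0.05,-0.03,0],[0,0,0],-0.1],[[0,0,0],[0,0,0],-0.1],[[0,0,0],[0,0,0],-0.1]]'
python3 - <<'E'
from ov import *
c=snap('top','top15');s=snap('side','side15')
def kn(c,box):
    h=cv2.cvtColor(c['color'],cv2.COLOR_RGB2HSV); m=((h[...,1]>80)&(h[...,0]>12)&(h[...,0]<35)&(h[...,2]>60)); 
    w=np.argwhere(m[box[0]:box[1],box[2]:box[3]]); return len(w),w[:,1].mean()+box[2],w[:,0].mean()+box[0],(w.min(0)+[box[0],box[2]]).tolist(),(w.max(0)+[box[0],box[2]]).tolist()
for n,cc,box in(('top',c,(185,250,315,370)),('side',s,(150,215,280,330))):
    print(n,kn(cc,box),'expect',proj(cc,[[.506,-.0355,.148],[.506,-.0355,.13]]).round(1).tolist())
k=kn(c,(185,250,315,370)); print('knob top',atz(c,k[1],k[2],.148)); k0=kn(load('top0'),(140,170,280,310)); print(k0[:3],atz(load('top0'),k0[1],k0[2],.041))
g=lambda c,r0,r1,c0,c1:cv2.GaussianBlur(cv2.cvtColor(c['color'],cv2.COLOR_RGB2GRAY)[r0:r1,c0:c1],(0,0),1).astype('float32')
s0=load('side0');t0=load('top0')
print('barrel body side',cv2.phaseCorrelate(g(s0,203,228,285,325),g(s,203,228,285,325)))
print('brush side',cv2.phaseCorrelate(g(s0,140,215,240,288),g(s,140,215,240,288)),'top',cv2.phaseCorrelate(g(t0,125,190,330,385),g(c,125,190,330,385)))
print('scoop top',cv2.phaseCorrelate(g(t0,170,255,180,255),g(c,170,255,180,255)),'side',cv2.phaseCorrelate(g(s0,240,320,215,305),g(s,240,320,215,305)))
E
```

```text
clock: 60.58
eef_pos: [0.5035, -0.0354, 0.2136]
orientation: [-179.6, 0.1, 60.1]
wrist_force: [1.4, -0.6, 0.8]
grip_width: 0.0465
gripper_force: 0.0
clock: 61.58
eef_pos: [0.5014, 0.1971, 0.3151]
orientation: [-179.9, 0.0, 60.1]
wrist_force: [0.1, -0.7, -0.4]
grip_width: 0.047
gripper_force: 0.0
top (87, np.float64(342.58620689655174), np.float64(218.41379310344828), [213, 338], [223, 347]) expect [[344.1, 218.4], [343.2, 218.9]]
side (83, np.float64(304.73493975903614), np.float64(187.20481927710844), [183, 300], [192, 310]) expect [[304.7, 184.2], [304.6, 188.6]]
knob top [ 0.5059 -0.0316  0.148 ]
(77, np.float64(293.27272727272725), np.float64(155.55844155844156)) [0.6878 0.0933 0.041 ]
barrel body side ((-0.3191432895076787, 0.5308494805043065), 0.6832566776275635)
brush side ((-0.18054780600696319, 0.3615527789905215), 0.5914639714029101) top ((-0.24975333386541365, -0.28618177830087177), 0.8538804416303282)
scoop top ((0.4332419559242453, 0.34585499319631907), 0.35834591024893303) side ((-0.02934787800478489, -0.04071976542559952), 1.007572881380717)
```

```bash
python3 -m pendant '[[[0,0,0],[0,0,0],-0.1],[[0,0,0],[0,0,0],-0.1],[[0,0,0],[0,0,0],-0.1]]'; python3 -c "
from h import *
print(robot.sign_off())"
```

```text
clock: 62.05
eef_pos: [0.5014, 0.1972, 0.3154]
orientation: [-179.9, -0.0, 60.0]
wrist_force: [0.0, -0.1, -0.6]
grip_width: 0.0469
gripper_force: 0.0
the job is handed in; nothing more can be done
None
```

I finished the job and handed it in at 62 s: barrel brushed in three strokes, brush hung back up, both rings poured from the scoop, empty scoop back on the scale and lid on. I could not see the rings inside the barrel: they left the scoop over its mouth and appear nowhere else in the pictures, so I take them to be in it; the sign-off returned no verdict.

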